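# Clear the repair bench: punches into the pot, socket rack onto the keeper peg

## Robot

A 6-joint arm with a two-finger parallel gripper is mounted at the origin on the work surface. World frame = base frame: x ahead of the robot, y to its left, z up, the work surface at z = 0. Lengths are in m, angles in rad, forces in N, time in s.
With the tool pointing down it reaches from about 0.275 to 0.825 m from the base axis. Payload 5.2 kg.
Tool frame: the origin (TCP) lies at the very end of the fingers, on their centre line; the grasp point (between the pads) lies grip_point_offset behind it (grip_point_offset is the distance from the TCP to the grasp point, in m); z points along the fingers, x is the direction in which the jaws open and shut, and the axes are right-handed (so a half turn about z gives the same grasp; the last joint's range is limited). The gripper opens to 93 mm and grips with 3 to 60 N. Pads are 15 mm wide; open, the fingers measure 128 mm over their backs; the gripper's body (75 mm by 188 mm) begins 65 mm behind the grasp point.
Start: joints at [-1.319, 0.259, 1.535, -0, 1.348, -0.203], TCP at [0.242, -0.494, 0.219] pointing down, gripper open.
Joint ranges: [-3.14, 3.14], [-0.91, 2.08], [0.19, 2.58], [-1.22, 4.36], [0.22, 2.71], [-3.12, 3.12]. Speed limits (rad/s): [2.57, 2.57, 3.14, 3.14, 3.14, 3.14].

## Interface

Orientations are given as a unit quaternion [w, x, y, z].
In Python, from plant import state, camera, hand_in, grip_point_offset gives the robot as it stands.
- The arm moves only by the tool move_arm, never from a script. Its argument "plan" is a list of rows, each an object of numbers: "x", "y", "z": the shift along the world's x, y, z in mm; "turn": the turn about the world's z in degrees; "fingers": the gripper's target within -1 to 1 (shut at 1, half-way at 0, fully open at -1). In form: [{"x": .., "y": .., "z": .., "turn": .., "fingers": ..}, ...]. A call has 1 to 5 rows; each row is the pose to reach, as a shift and turn from the pose measured when the call began; what a row does not reach only later rows make up. A row lasts 1/12 s, in which the tool goes at most 41.7 mm and 7.16 degrees, less where a joint would pass 70% of its speed; a pose out of reach is approached as far as the arm can. A call with a gripper value outside its range is refused whole. The fingers move at their own pace and stop on an object; the grip force is fixed at half the most. Time passes only in rows, so rows that repeat a pose let the fingers close. It gives the time, the measured TCP pose, the force and the opening at its end, in the units of the state.
- state(): the state, without advancing time (a new reading comes with each control period).
- camera(name): name is "scene" or "top"; returns a dict with "image" (420x560x3 uint8, red, green, blue), "K" (3x3 intrinsics, pixels), "rvec" (rotation vector, rad) and "tvec" (3), from world to camera coordinates, as OpenCV has them. Camera axes: x right, y down, z forward; pixel columns grow to the right and rows downward; lengths in m; the calibration is good to about 2 mm. A picture is of the moment at which its call begins. There is no depth.
- hand_in(): hands the job in, once; it reports no verdict.
The state is a dict: "time_s": time; "qpos": joint angles; "qvel": joint speeds; "joint_efforts": joint torques, N m; "ee_pos": TCP position; "tcp_rot": TCP orientation; "ft_force": force on the tool from outside, world axes, zero at the start; "wrist_torque": the same for the moment, N m; "opening": finger opening in m.
Only numpy, scipy, OpenCV 4.12 (cv2) and the standard library are available. Lean on these libraries where they do the work, as an engineer would, in place of code of your own. Each camera call takes 0.05 s, during which the arm holds its last target. There are 200 camera calls.

## Task

Clear up the bench after the repair: lift the lid off the steel pot by its knob and lay it flat, knob up, on the bench beside the pot, then stand every punch in the pot (either end up), and hang the socket rack by its hole on the peg, pushed in past the keeper flap so that the flap drops shut behind it. Leave the other things on the bench where they are.

Things in the scene. Friction and masses are not known exactly. Their poses are not given: they have to be found in the camera images.
- tin: plain steel tool pot, fixed to the bench, 100 mm tall, outside diameter 86 mm, inside diameter 80 mm, floor 5 mm thick; origin: centre of its underside on the bench, z up
- tin_mouth (a point): centre of the pot's mouth, at rim height (100 mm above the bench)
- lid: loose steel lid (90 g) on the pot: plug 74 mm diameter x 6 mm below a disc 94 mm diameter x 5 mm, on it a black knob 22 mm diameter x 25 mm tall; origin: centre of the plug's underside, z up through the knob; the knob spans 11 to 36 mm above the origin. On the pot the origin is 94 mm above the bench
- punch1: steel pin punch, lying on the bench at the start, 160 mm long, 12 x 12 mm square bar (about 0.1 kg) whose last 35 mm at the -x end taper to a 6 mm point; origin: middle of its length, on its underside, x axis along its length. May be absent (2 or 3 of the four are there)
- punch2: steel pin punch, lying on the bench at the start, 160 mm long, 12 x 12 mm square bar (about 0.1 kg) whose last 35 mm at the -x end taper to a 6 mm point; origin: middle of its length, on its underside, x axis along its length. May be absent (2 or 3 of the four are there)
- punch3: steel pin punch, lying on the bench at the start, 160 mm long, 12 x 12 mm square bar (about 0.1 kg) whose last 35 mm at the -x end taper to a 6 mm point; origin: middle of its length, on its underside, x axis along its length. May be absent (2 or 3 of the four are there)
- punch4: steel pin punch, lying on the bench at the start, 160 mm long, 12 x 12 mm square bar (about 0.1 kg) whose last 35 mm at the -x end taper to a 6 mm point; origin: middle of its length, on its underside, x axis along its length. May be absent (2 or 3 of the four are there)
- rack: plywood socket rack (about 0.2 kg) standing on the bench: foot 60 (x) x 120 (y) x 8 mm, on its middle an upright plate 12 mm thick (x), 120 mm wide (y), with a hanging hole in the middle near its top; sockets up to 28 mm high stand on the foot either side of the plate, within 30 mm of the middle in y. Origin: centre of the foot's underside, z up; same front and back
- rack_shoulder (a point): middle of the top of one flat shoulder of the rack's plate, 40 mm to +y of the rack's middle, 85 mm above its origin; the other shoulder is the same at -y. Each is 42 mm wide (18 to 60 mm from the middle), where the rack can be gripped from above across the plate's 12 mm
- rack_eye (a point): peak of the rack's hanging hole (underside of its roof), mid-plate, 87.5 mm above the rack's origin. The hole is 36 mm wide (y), its floor 55 mm above the origin, its roof slopes 25 degrees to both sides from the peak; the wood over the peak reaches 98 mm
- hanger: steel hanger fixed to the bench: base plate 90 x 110 x 8 mm, post 30 x 30 mm, 245 mm tall, front face at the origin; a level peg 12 mm thick, axis 200 mm above the bench, reaches 120 mm out along the hanger's -x (about towards the robot); 39 to 45 mm above that axis a 12 mm wide bracket reaches 93 mm out. Origin: on the bench below the peg's root, x from the peg's tip to the post, z up
- peg_tip (a point): centre of the peg's free end, 120 mm out from the post, 200 mm above the bench
- keeper (a joint): gravity keeper: steel flap 18 mm wide, 32 long, 4 thick, swinging freely from a hinge 90 mm out from the post, 40 mm above the peg's axis. 0 rad: hanging shut, its edge 2 mm above the peg; grows to 1.35 as it lifts towards the post; cannot swing outwards. A plate pushed along the peg lifts it; it falls once the plate's outer face is 30 mm past the hinge
- keeper_edge (a point): lower edge of the keeper flap, middle of its width
- tape: bystander, to be left alone: grey tape roll, 64 mm across, 19 mm high, lying; origin: centre of its underside
- jar: bystander, to be left alone: glass jar with white cap, 64 mm across, 85 mm tall; origin: centre of its underside
- screwbin: bystander, to be left alone: open red bin, 70 x 110 x 30 mm; origin: centre of its underside
- oil: bystander, to be left alone: white oil bottle, 52 mm across, 160 mm tall; origin: centre of its underside
- hammer: bystander, to be left alone: hammer lying on the bench, about 280 mm long, along x; origin: centre of its underside
- meter: bystander, to be left alone: yellow multimeter, 130 x 70 x 36 mm; origin: centre of its underside
- offcut: bystander, to be left alone: dark wooden offcut, 110 x 60 x 22 mm; origin: centre of its underside
There are look-alikes about, which are no part of the job. Leave any orange look-alike of the rack alone.

How it is judged:
On the way:
1. the lid is off the pot and lies flat, knob up, on the bench (height (world z) of lid below 0.012 m and angle between lid's own z axis and vertical below 0.15 rad and horizontal distance between lid and tin above 0.09 m), for 0.2 s.
At the end, for the whole second after the job is handed in: Lid flat, knob up, on the bench, over 90 mm from the pot's axis; every punch stands in the pot (lean under 43 degrees, middle within 45 mm of the axis), at rest; rack hangs on the peg by its hole's peak (within 15 mm, tilt under 28 degrees) between keeper and post, keeper shut (under 0.15 rad) (all of step 1 and angle between the x axis of each of punch1, punch2, punch3, punch4 and the z axis of tin, either way round below 0.75 rad and horizontal distance between each of punch1, punch2, punch3, punch4 and tin below 0.045 m and height (world z) of punch1 between 0.045 and 0.12 m and linear speed of each of punch1, punch2, punch3, punch4 below 0.03 m/s and height (world z) of punch2 between 0.045 and 0.12 m and height (world z) of punch3 between 0.045 and 0.12 m and height (world z) of punch4 between 0.045 and 0.12 m and x of rack_eye in the frame of hanger between -0.086 and -0.02 m and y of rack_eye in the frame of hanger between -0.015 and 0.015 m and z of rack_eye in the frame of hanger between 0.198 and 0.214 m and angle between rack's own z axis and vertical below 0.5 rad and value of joint keeper below 0.15 rad); the robot touches nothing.
It fails at once if a bystander is moved by more than 40 mm (distance of any of tape, jar, screwbin, oil, hammer, meter, offcut from where it was at the start of the episode above 0.04 m).
Of punch1, punch2, punch3, punch4 only 2 to 3 are there at a start; the rules pass over those that are not, and their reading is None.
At some moment in a run one of punch1, punch2, punch3, punch4, rack may be knocked a few centimetres aside while the robot is not near it.
It also fails if it takes over 210 s, if anything falls off the work surface, if the arm or the gripper's body presses on something with over 40 N, if the wrist force passes 120 N, or if a joint passes its speed limit or range.

## Working session

There is one attempt and no reset: what is moved stays moved. The work goes in short steps, Python scripts to look and compute and a tool call to move; the robot and the scene stay as the last step left them, time stands still between calls to the robot, and variables do not carry over. Pictures are saved under pics/ and viewed, about 12 in all and at most 16, crops included, and the job is handed in when it is done.

Besides the shell and the picture viewer there is one more tool, called after "Emit:" by a JSON object that holds its "name" and its "arguments", one argument or row to a line. move_arm: Moves the arm, as the interface text tells. Its arguments: {"type":"object","properties":{"plan":{"type":"array"}},"required":["plan"]}

```bash
mkdir -p pics; ls; cat > h.py <<'E'
import numpy as np, cv2
from plant import state, camera, hand_in, grip_point_offset
def shot(n,f=None):
    c=camera(n)
    if f: cv2.imwrite('pics/'+f,c['image'][:,:,::-1])
    np.savez(''+n+'.npz',**c); return c
def load(n): return dict(np.load(''+n+'.npz'))
def ray(c,u,v):
    R=cv2.Rodrigues(c['rvec'])[0]; o=-R.T@c['tvec'].ravel()
    d=R.T@np.linalg.inv(c['K'])@np.array([u,v,1.]); return o,d
def onz(c,u,v,z):
    o,d=ray(c,u,v); return o+d*(z-o[2])/d[2]
def two(c1,p1,c2,p2):
    o1,d1=ray(c1,*p1);o2,d2=ray(c2,*p2)
    A=np.stack([d1,-d2],1); s=np.linalg.lstsq(A,o2-o1,rcond=None)[0]
    a,b=o1+s[0]*d1,o2+s[1]*d2; return (a+b)/2,np.linalg.norm(a-b)
def proj(c,p): return cv2.projectPoints(np.array(p,float).reshape(-1,3),c['rvec'],c['tvec'],c['K'],None)[0].reshape(-1,2)
E
python3 - <<'E'
from h import *
s=state(); print(s, grip_point_offset)
for n in('scene','top'):
    c=shot(n); cv2.imwrite(f'pics/{n}0.png',cv2.resize(c['image'][:,:,::-1],(800,600),interpolation=cv2.INTER_CUBIC))
    print(n,ray(c,280,210),c['K'])
E
```

```text
pics
{'time_s': 0.0, 'qpos': array([-1.31881320e+00,  2.59337003e-01,  1.53611208e+00, -3.72693947e-05,
        1.34800068e+00, -2.02808516e-01]), 'qvel': array([ 1.55322642e-03, -5.00770222e-04,  8.00543538e-05, -1.40412672e-04,
        2.05930165e-03,  1.51770008e-03]), 'joint_efforts': array([-6.16048928e-04, -4.37309718e+01, -2.84002447e+01,  7.16332113e-02,
        4.13725956e-02, -1.84277642e-04]), 'ee_pos': array([ 0.24146155, -0.49353065,  0.21780931]), 'tcp_rot': array([-6.27086653e-04,  8.48316372e-01, -5.29488877e-01, -6.85059730e-04]), 'ft_force': array([-0.080829  ,  0.02514426, -0.34474319]), 'wrist_torque': array([-0.00125853,  0.04123895, -0.00933762]), 'opening': 0.09324146946782709} 0.0188
scene (array([1.49389871, 0.37205513, 1.48043804]), array([-0.56663734, -0.20951338, -0.79703236])) [[522.01106717   0.         272.55213185]
 [  0.         522.01106717 207.10559661]
 [  0.           0.           1.        ]]
top (array([ 0.44307448, -0.0198382 ,  1.47347404]), array([ 0.07646956, -0.00245565, -0.99716491])) [[482.50021713   0.         274.61634579]
 [  0.         482.50021713 206.0510599 ]
 [  0.           0.           1.        ]]
```

View pics/top0.png

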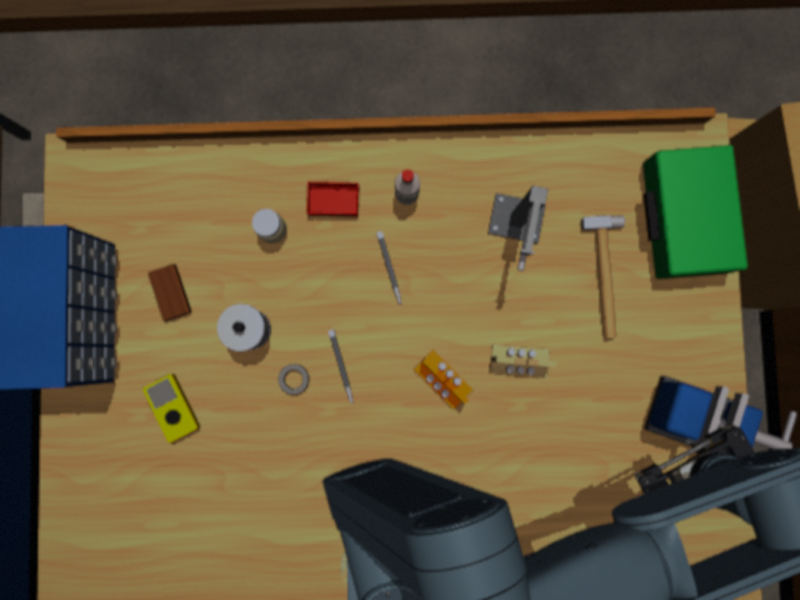

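View pics/scene0.png

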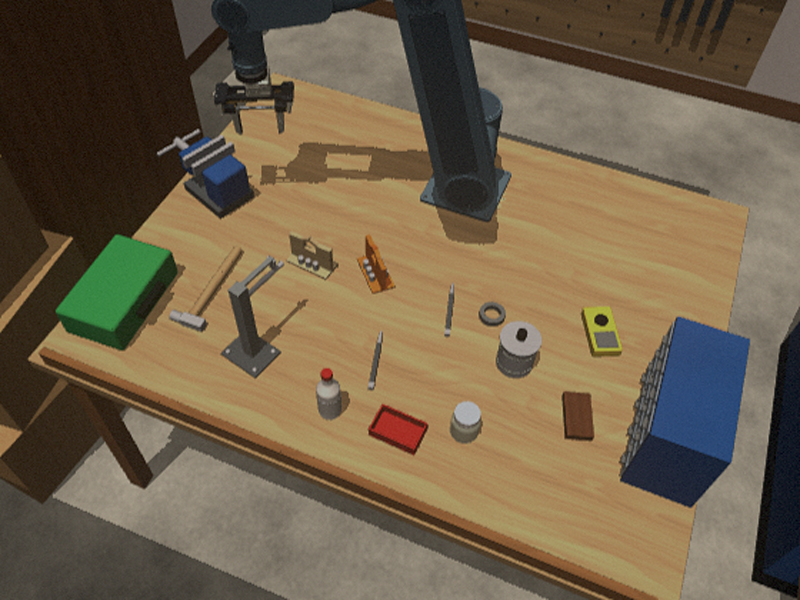

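Top view (800x600): pot+lid at (243,328), knob (238,328). Punches are the grey bars at (388,268) and (341,365). The beige rack is at (520,355). The look-alike is the orange rack at (445,378), and the hanger peg tip is at (522,265). The jar (268,225) and the tape (293,379) are round but not the pot. Next I measure.

```bash
python3 - <<'E'
from h import *
t=load('top'); s=load('scene')
k=.7
def T(u,v,z): return onz(t,u*k,v*k,z)
def S(u,v,z): return onz(s,u*k,v*k,z)
# refine by masks
hsv=cv2.cvtColor(t['image'],cv2.COLOR_RGB2HSV)
def comps(mask,a0):
    n,l,st,ce=cv2.connectedComponentsWithStats(mask.astype(np.uint8),connectivity=8)
    return [(i,st[i],ce[i],l==i) for i in range(1,n) if st[i][4]>a0]
gray=((hsv[...,1]<75)&(hsv[...,2]>60))
gray[:90]=0; gray[320:]=0
for i,st,ce,m in comps(gray,40):
    x,y,w,h,a=st
    r=cv2.minAreaRect(np.argwhere(m)[:,::-1].astype(np.float32))
    p=onz(t,ce[0],ce[1],0.012); print('gray',(ce/k).round(),a,[np.round(q,1) for q in r[1]],p.round(3))
    if 1.: 
        b=cv2.boxPoints(r); 
        if max(r[1])/min(r[1])>4:
            e=sorted([((b[j]+b[(j+1)%4])/2,np.linalg.norm(b[j]-b[(j+1)%4])) for j in range(4)],key=lambda q:q[1])[:2]
            E=[onz(t,*q[0],0.012) for q in e]; print('  ends',[q.round(3) for q in E],np.linalg.norm(E[0]-E[1]))
print('knob two',two(t,(238*k,328*k),s,(521*k,335*k)))
print('lid disc',T(242.5,328,.105))
print('peg tip two',two(t,(522*k,265*k),s,(280*k,265*k)))
print('rack top ends',T(491,347,.085),T(551,350,.085))
tiles=[]
for c,u,v in((t,243,328),(t,520,355),(t,520,230),(s,312,255)):
    I=c['image'][int(v*k)-35:int(v*k)+35,int(u*k)-40:int(u*k)+40,::-1]
    tiles.append(cv2.resize(I,(400,300),interpolation=cv2.INTER_CUBIC)[:300])
cv2.imwrite('pics/c1.png',np.vstack([np.hstack(tiles[:2]),np.hstack(tiles[2:])]))
E
```

```text
gray [ 23. 179.] 1839 [np.float64(46.0), np.float64(68.0)] [0.842 0.786 0.012]
gray [407. 186.] 186 [np.float64(15.0), np.float64(16.0)] [ 0.801 -0.046  0.012]
gray [532. 223.] 543 [np.float64(13.2), np.float64(59.9)] [ 0.713 -0.312  0.012]
  ends [array([ 0.791, -0.332,  0.012]), array([ 0.612, -0.283,  0.012])] 0.18580060441955917
gray [502. 213.] 404 [np.float64(18.4), np.float64(28.9)] [ 0.735 -0.248  0.012]
gray [267. 224.] 387 [np.float64(22.6), np.float64(19.8)] [0.729 0.258 0.012]
gray [602. 222.] 267 [np.float64(9.0), np.float64(30.0)] [ 0.71  -0.461  0.012]
gray [ 70. 247.] 70 [np.float64(24.0), np.float64(2.0)] [0.69  0.683 0.012]
  ends [array([0.728, 0.683, 0.012]), array([0.653, 0.682, 0.012])] 0.07453425864534713
gray [388. 265.] 187 [np.float64(52.5), np.float64(4.8)] [ 0.631 -0.001  0.012]
  ends [array([0.705, 0.019, 0.012]), array([ 0.55 , -0.025,  0.012])] 0.1612515971032587
gray [ 82. 250.] 84 [np.float64(23.0), np.float64(5.0)] [0.683 0.658 0.012]
  ends [array([0.718, 0.66 , 0.012]), array([0.646, 0.659, 0.012])] 0.07134888201088359
gray [105. 257.] 68 [np.floa
[... 2448 characters left out ...]
at64(20.0), np.float64(20.0)] [0.396 0.208 0.012]
gray [161. 393.] 219 [np.float64(13.9), np.float64(15.7)] [0.374 0.486 0.012]
gray [719. 410.] 230 [np.float64(10.2), np.float64(33.5)] [ 0.305 -0.682  0.012]
gray [694. 449.] 67 [np.float64(3.1), np.float64(24.6)] [ 0.227 -0.625  0.012]
  ends [array([ 0.241, -0.657,  0.012]), array([ 0.211, -0.59 ,  0.012])] 0.07364399836629026
knob two (array([0.50205355, 0.29805305, 0.11077206]), np.float64(0.002434370830017645))
lid disc [0.5016251  0.29160773 0.105     ]
peg tip two (array([ 0.59868512, -0.25002142,  0.19734247]), np.float64(0.0039007102120106264))
rack top ends [ 0.4495615  -0.20281205  0.085     ] [ 0.44004903 -0.32250724  0.085     ]
```

View pics/c1.png

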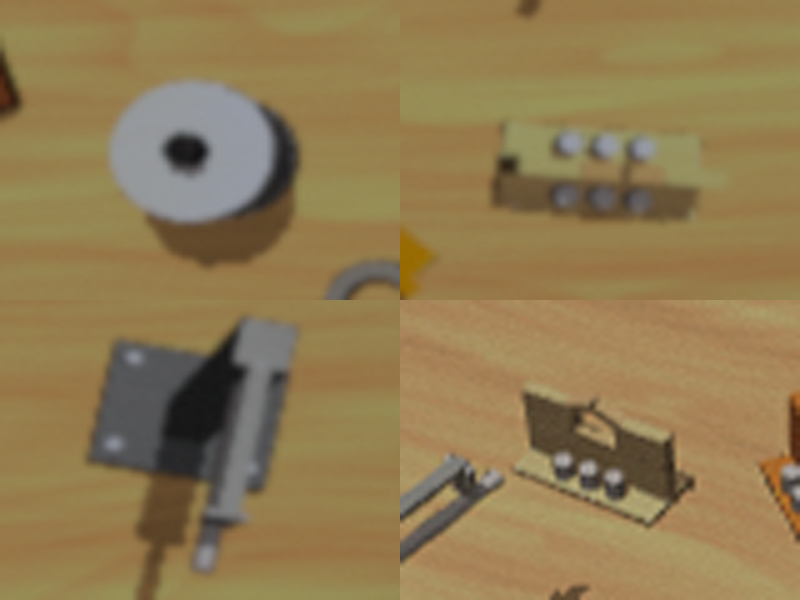

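```bash
python3 - <<'E'
from h import *
t=load('top'); s=load('scene')
A=onz(s,203,163.5,.085);B=onz(s,233,174.5,.085);print('rack scene ends',A,B,(A+B)/2,np.linalg.norm(A-B),np.degrees(np.arctan2(*(B-A)[[1,0]])))
def tl(u,v,cu,cv,c,z): return onz(c,int(cu*.7)-40+u/5,int(cv*.7)-35+v/4.286,z)
f=lambda u,v,z:tl(u,v,520,355,t,z)
print('plate top R end',f(325,180,.085),'L end',f(105,163,.085)); print('foot corners',[f(*p,.004) for p in((105,120),(300,137),(290,215),(95,203))])
g=lambda u,v,z:tl(u,v,520,230,t,z)
print('bracket outer',g(222,217,.245),'post top corners',[g(*p,.245) for p in((247,18),(298,27),(285,75),(233,65))],'pegtip',g(205,257,.2))
print('base corners',[g(*p,.008) for p in((115,42),(92,160),(262,190))])
# pot
hsv=cv2.cvtColor(t['image'],cv2.COLOR_RGB2HSV); m=((hsv[...,1]<60)&(hsv[...,2]>130)).astype(np.uint8); m[:,:140]=0; m[:200]=0;m[:,200:]=0;m[262:]=0
C=max(cv2.findContours(m,0,1)[0],key=cv2.contourArea); (u,v),r=cv2.minEnclosingCircle(C); print('disc',u,v,r,onz(t,u,v,.105), r/482*1.37)
m=(t['image'].max(2)<60).astype(np.uint8); m[:,:158]=0;m[:,178:]=0;m[:218]=0;m[240:]=0
y,x=np.nonzero(m); print('knob',x.mean(),y.mean(),onz(t,x.mean(),y.mean(),.13),len(x))
E
```

```text
rack scene ends [ 0.41895191 -0.32765382  0.085     ] [ 0.42289492 -0.20676892  0.085     ] [ 0.42092342 -0.26721137  0.085     ] 0.12094918794956616 88.1317957744002
plate top R end [ 0.41134067 -0.33051861  0.085     ] L end [ 0.42627547 -0.20556413  0.085     ]
foot corners [array([ 0.45557187, -0.21765981,  0.004     ]), array([ 0.44013012, -0.33503597,  0.004     ]), array([ 0.38559741, -0.32636325,  0.004     ]), array([ 0.39740135, -0.20919558,  0.004     ])]
bracket outer [ 0.61619875 -0.25192498  0.245     ] post top corners [array([ 0.7367258 , -0.27034391,  0.245     ]), array([ 0.73037456, -0.29635671,  0.245     ]), array([ 0.70126696, -0.28825572,  0.245     ]), array([ 0.70821487, -0.26180192,  0.245     ])] pegtip [ 0.59786451 -0.25028823  0.2       ]
base corners [array([ 0.77843934, -0.23672727,  0.008     ]), array([ 0.69316273, -0.21905006,  0.008     ]), array([ 0.66827539, -0.32201001,  0.008     ])]
disc 167.96153259277344 228.73077392578125 16.850034713745117 [0.50424579 0.29667429 0.105     ] 0.04789325219466974
knob 166.87179487179486 228.87179487179486 [0.50282544 0.29394309 0.13      ] 39
```

Rack centre ≈ (0.420,-0.269), normal −5.5°, length 0.121 (given 0.120). Peg tip ≈ (0.598,-0.250,0.20), heading −14°. Lid/knob ≈ (0.503,0.295), disc radius 48 mm (given 47). I go above the rack's +y shoulder.

Emit:
{"name": "move_arm", "arguments": {
  "plan": [
    {"x": 40, "y": 52, "z": 0, "turn": 7, "fingers": -1},
    {"x": 80, "y": 104, "z": 0, "turn": 14, "fingers": -1},
    {"x": 110, "y": 150, "z": 0, "turn": 21, "fingers": -1},
    {"x": 140, "y": 190, "z": 0, "turn": 28, "fingers": -1},
    {"x": 160, "y": 225, "z": 0, "turn": 35, "fingers": -1}
  ]
}}

```text
time_s: 0.52
ee_pos: [0.3643, -0.3236, 0.2176]
tcp_rot: [-0.001, 0.969, -0.247, -0.001]
ft_force: [0.7, 0.2, -1.0]
opening: 0.0931
```

Emit:
{"name": "move_arm", "arguments": {
  "plan": [
    {"x": 10, "y": 20, "z": 0, "turn": 7, "fingers": -1},
    {"x": 15, "y": 35, "z": 0, "turn": 14, "fingers": -1},
    {"x": 20, "y": 40, "z": 0, "turn": 21, "fingers": -1},
    {"x": 22, "y": 42, "z": 0, "turn": 23, "fingers": -1},
    {"x": 22, "y": 42, "z": 0, "turn": 23, "fingers": -1}
  ]
}}

```text
time_s: 0.93
ee_pos: [0.3866, -0.2806, 0.2173]
tcp_rot: [-0.001, 0.999, -0.048, -0.001]
ft_force: [-0.2, 0.4, 0.4]
opening: 0.0927
```

```bash
cat >> h.py <<'E'
from scipy.spatial.transform import Rotation
def tool():
    s=state(); w,x,y,z=s['tcp_rot']; X=Rotation.from_quat([x,y,z,w]).as_matrix()
    return s['time_s'],s['ee_pos'].round(4),'yaw',round(float(np.degrees(np.arctan2(X[1,0],X[0,0]))),1),'F',s['ft_force'].round(1),'op',round(s['opening'],4),'q6',s['qpos'][5].round(2)
def pic(n,f,uv=None,r=(60,45)):
    c=shot(n); I=c['image'][:,:,::-1]; o=(0,0)
    if uv is not None:
        o=(int(uv[0])-r[0],int(uv[1])-r[1]); o=(max(o[0],0),max(o[1],0)); I=I[o[1]:o[1]+2*r[1],o[0]:o[0]+2*r[0]]
    k=800/I.shape[1] if I.shape[1]/I.shape[0]>4/3-1e-3 else 600/I.shape[0]
    cv2.imwrite('pics/'+f,cv2.resize(I,None,fx=k,fy=k,interpolation=cv2.INTER_CUBIC)); print(f,'origin',o,'scale',k); return c
E
python3 -c "
from h import *
print(tool())
c=shot('scene'); c2=load('scene')
"
python3 - <<'E'
from h import *
c=load('scene');p=proj(c,[.42,-.27,.08])[0]; print(p)
pic('scene','c2.png',p,(60,45))
E
```

```text
(0.9333, array([ 0.3866, -0.2806,  0.2173]), 'yaw', -5.5, 'F', array([-0.2,  0.4,  0.4]), 'op', 0.0927, 'q6', np.float64(-0.77))
[217.38951658 169.47635042]
c2.png origin (157, 124) scale 6.666666666666667
```

View pics/c2.png

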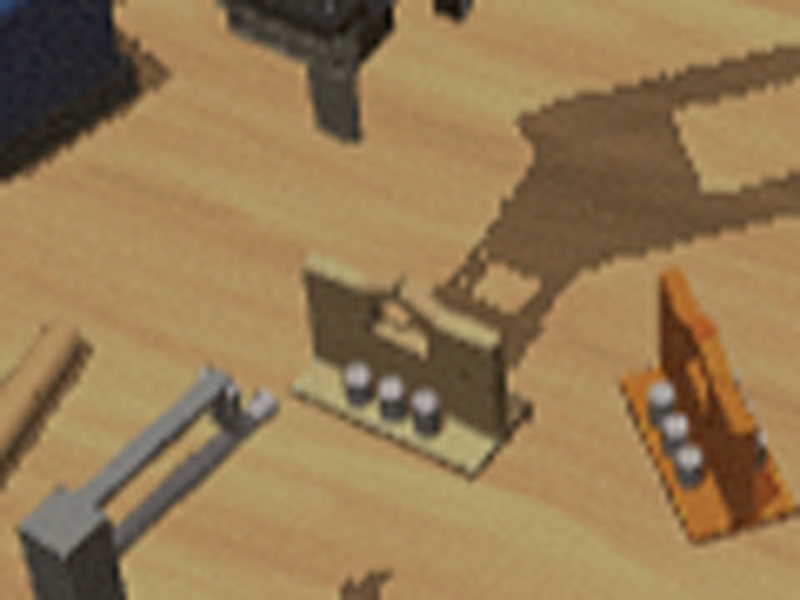

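Close crop: the beige rack's top runs from (308,262) to (500,340), as measured before, and the orange look-alike is at (700,430). The gripper is short of the shoulder by 37/54 mm. I move on and descend.

Emit:
{"name": "move_arm", "arguments": {
  "plan": [
    {"x": 20, "y": 30, "z": 0, "turn": 0, "fingers": -0.5},
    {"x": 37, "y": 54, "z": 0, "turn": 0, "fingers": -0.5},
    {"x": 37, "y": 54, "z": -40, "turn": 0, "fingers": -0.5},
    {"x": 37, "y": 54, "z": -80, "turn": 0, "fingers": -0.5},
    {"x": 37, "y": 54, "z": -80, "turn": 0, "fingers": -0.5}
  ]
}}

```text
time_s: 1.45
ee_pos: [0.4193, -0.2242, 0.1312]
tcp_rot: [-0.004, 0.999, -0.05, -0.006]
ft_force: [-1.2, 0.5, -0.7]
opening: 0.0707
```

```bash
python3 - <<'E'
from h import *
print(tool())
pic('top','c3.png',(365,245),(48,36))
E
```

```text
(1.45, array([ 0.4193, -0.2242,  0.1312]), 'yaw', -5.8, 'F', array([-1.2,  0.5, -0.7]), 'op', 0.0707, 'q6', np.float64(-0.62))
c3.png origin (317, 209) scale 8.333333333333334
```

View pics/c3.png

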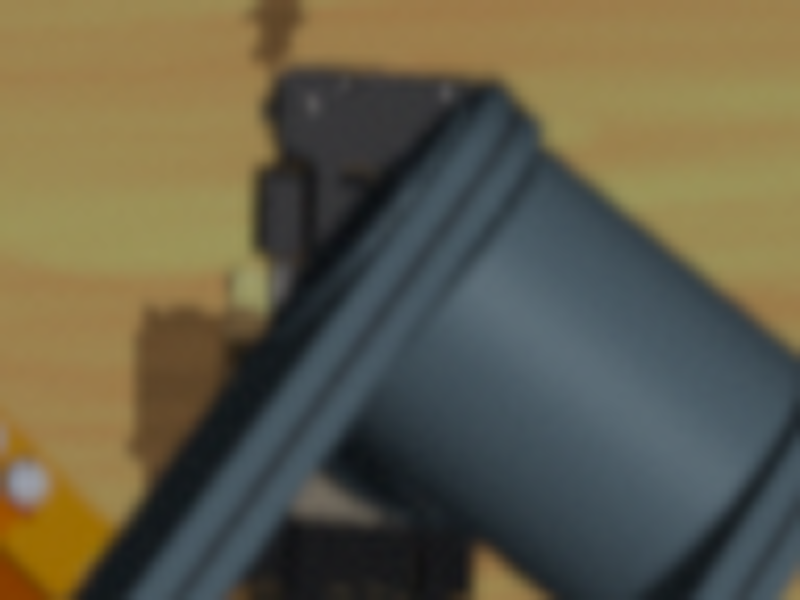

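The top view is blocked by the arm, so I descend on the measurement and close (±29 mm margin).

Emit:
{"name": "move_arm", "arguments": {
  "plan": [
    {"x": 4, "y": -2, "z": -35, "turn": 0, "fingers": -0.5},
    {"x": 4, "y": -2, "z": -70, "turn": 0, "fingers": -0.5},
    {"x": 4, "y": -2, "z": -75, "turn": 0, "fingers": -0.5},
    {"x": 4, "y": -2, "z": -75, "turn": 0, "fingers": 0},
    {"x": 4, "y": -2, "z": -75, "turn": 0, "fingers": 1}
  ]
}}

```text
time_s: 1.92
ee_pos: [0.4255, -0.2289, 0.0613]
tcp_rot: [-0.003, 0.999, -0.051, -0.004]
ft_force: [0.3, -1.3, 1.2]
opening: 0.0606
```

Emit:
{"name": "move_arm", "arguments": {
  "plan": [
    {"x": 0, "y": 0, "z": 0, "fingers": 1, "turn": 0},
    {"x": 0, "y": 0, "z": 0, "fingers": 1, "turn": 0},
    {"x": 0, "y": 0, "z": 0, "fingers": 1, "turn": 0},
    {"x": 0, "y": 0, "z": 0, "fingers": 1, "turn": 0},
    {"x": 0, "y": 0, "z": 0, "fingers": 1, "turn": 0}
  ]
}}

```text
time_s: 2.33
ee_pos: [0.4258, -0.2291, 0.062]
tcp_rot: [-0.002, 0.999, -0.051, -0.004]
ft_force: [-0.5, 0.4, 0.0]
opening: 0.0279
```

Emit:
{"name": "move_arm", "arguments": {
  "plan": [
    {"x": 0, "y": 0, "z": 8, "fingers": 1, "turn": 0},
    {"x": 0, "y": 0, "z": 20, "fingers": 1, "turn": 0},
    {"x": 0, "y": 0, "z": 40, "fingers": 1, "turn": 0},
    {"x": 0, "y": 0, "z": 60, "fingers": 1, "turn": 0},
    {"x": 0, "y": 0, "z": 60, "fingers": 1, "turn": 0}
  ]
}}

```text
time_s: 2.75
ee_pos: [0.4277, -0.2307, 0.126]
tcp_rot: [-0.0, 0.999, -0.051, -0.001]
ft_force: [0.7, -0.3, 1.3]
opening: 0.0006
```

```bash
python3 - <<'E'
from h import *
print(tool())
c=load('scene');p=proj(c,[.42,-.27,.12])[0]
pic('scene','c4.png',p,(60,45))
E
```

```text
(2.75, array([ 0.4277, -0.2307,  0.126 ]), 'yaw', -5.8, 'F', array([ 0.7, -0.3,  1.3]), 'op', 0.0006, 'q6', np.float64(-0.62))
c4.png origin (156, 116) scale 6.666666666666667
```

View pics/c4.png

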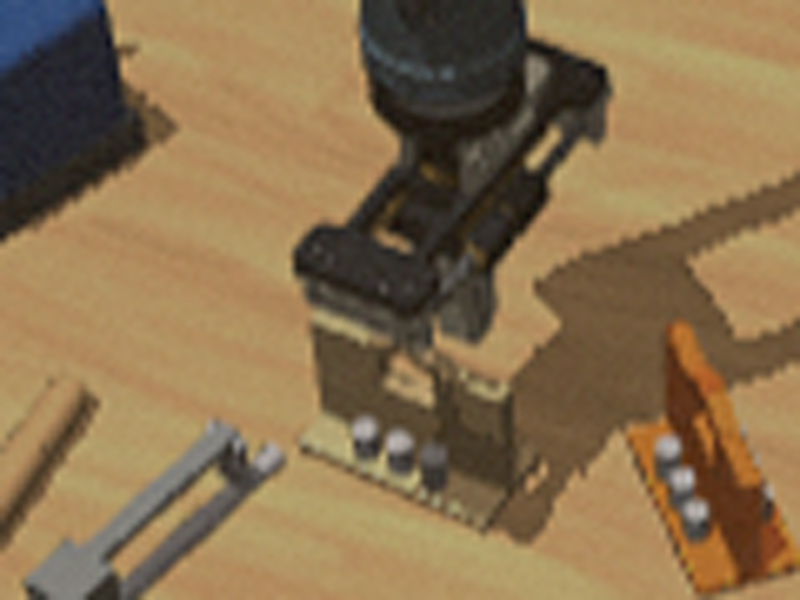

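The rack still stands; I lifted before the slow fingers had shut (about 80 mm/s). I repeat with more time.

Emit:
{"name": "move_arm", "arguments": {
  "plan": [
    {"x": -2, "y": 3, "z": 0, "turn": 0, "fingers": -0.1},
    {"x": -2, "y": 3, "z": 0, "turn": 0, "fingers": -0.1},
    {"x": -2, "y": 3, "z": 0, "turn": 0, "fingers": -0.1},
    {"x": -2, "y": 3, "z": 0, "turn": 0, "fingers": -0.1},
    {"x": -2, "y": 3, "z": 0, "turn": 0, "fingers": -0.1}
  ]
}}

```text
time_s: 3.22
ee_pos: [0.4247, -0.2269, 0.1237]
tcp_rot: [-0.001, 0.999, -0.051, -0.002]
ft_force: [-0.4, -0.7, 0.4]
opening: 0.029
```

Emit:
{"name": "move_arm", "arguments": {
  "plan": [
    {"x": 0, "y": 0, "z": 0, "turn": 0, "fingers": -0.1},
    {"x": 0, "y": 0, "z": -30, "turn": 0, "fingers": -0.1},
    {"x": 0, "y": 0, "z": -60, "turn": 0, "fingers": -0.1},
    {"x": 0, "y": 0, "z": -70, "turn": 0, "fingers": -0.1},
    {"x": 0, "y": 0, "z": -70, "turn": 0, "fingers": 1}
  ]
}}

```text
time_s: 3.63
ee_pos: [0.4228, -0.2253, 0.0512]
tcp_rot: [-0.003, 0.999, -0.051, -0.005]
ft_force: [-0.6, 0.3, 0.1]
opening: 0.0475
```

Emit:
{"name": "move_arm", "arguments": {
  "plan": [
    {"x": 0, "y": 0, "z": -2, "fingers": 1, "turn": 0},
    {"x": 0, "y": 0, "z": -2, "fingers": 1, "turn": 0},
    {"x": 0, "y": 0, "z": -2, "fingers": 1, "turn": 0},
    {"x": 0, "y": 0, "z": -2, "fingers": 1, "turn": 0},
    {"x": 0, "y": 0, "z": -2, "fingers": 1, "turn": 0}
  ]
}}

```text
time_s: 4.05
ee_pos: [0.4234, -0.2258, 0.0501]
tcp_rot: [-0.003, 0.999, -0.051, -0.004]
ft_force: [1.8, 0.1, 0.2]
opening: 0.0154
```

Emit:
{"name": "move_arm", "arguments": {
  "plan": [
    {"x": 0, "y": 0, "z": 0, "fingers": 1, "turn": 0},
    {"x": 0, "y": 0, "z": 0, "fingers": 1, "turn": 0},
    {"x": 0, "y": 0, "z": 0, "fingers": 1, "turn": 0},
    {"x": 0, "y": 0, "z": 0, "fingers": 1, "turn": 0},
    {"x": 0, "y": 0, "z": 0, "fingers": 1, "turn": 0}
  ]
}}

```text
time_s: 4.47
ee_pos: [0.4236, -0.2258, 0.0505]
tcp_rot: [-0.002, 0.999, -0.051, -0.004]
ft_force: [-0.1, -0.2, 4.6]
opening: 0.0118
```

Gripped (11.8 mm = plate). I lift to insertion height and move in front of the peg tip.

Emit:
{"name": "move_arm", "arguments": {
  "plan": [
    {"x": 0, "y": 0, "z": 15, "fingers": 1, "turn": 0},
    {"x": 0, "y": 0, "z": 45, "fingers": 1, "turn": 0},
    {"x": 0, "y": 0, "z": 80, "fingers": 1, "turn": 0},
    {"x": 0, "y": 0, "z": 110, "fingers": 1, "turn": 0},
    {"x": 0, "y": 0, "z": 128, "fingers": 1, "turn": -3}
  ]
}}

```text
time_s: 4.88
ee_pos: [0.4243, -0.2264, 0.1813]
tcp_rot: [-0.002, 0.997, -0.077, -0.002]
ft_force: [1.1, -0.0, -2.1]
opening: 0.0117
```

Emit:
{"name": "move_arm", "arguments": {
  "plan": [
    {"x": 25, "y": 5, "z": 5, "fingers": 1, "turn": -3},
    {"x": 55, "y": 11, "z": 5, "fingers": 1, "turn": -6},
    {"x": 90, "y": 18, "z": 5, "fingers": 1, "turn": -6},
    {"x": 115, "y": 23, "z": 5, "fingers": 1, "turn": -6},
    {"x": 115, "y": 23, "z": 5, "fingers": 1, "turn": -6}
  ]
}}

```text
time_s: 5.3
ee_pos: [0.5431, -0.2024, 0.1855]
tcp_rot: [-0.002, 0.992, -0.128, -0.001]
ft_force: [0.3, -0.7, -2.0]
opening: 0.0117
```

```bash
python3 - <<'E'
from h import *
print(tool())
c=load('scene');p=proj(c,[.57,-.25,.18])[0]
pic('scene','c5.png',p,(60,45))
E
```

```text
(5.3, array([ 0.5431, -0.2024,  0.1855]), 'yaw', -14.7, 'F', array([ 0.3, -0.7, -2. ]), 'op', 0.0117, 'q6', np.float64(-0.29))
c5.png origin (140, 137) scale 6.666666666666667
```

View pics/c5.png

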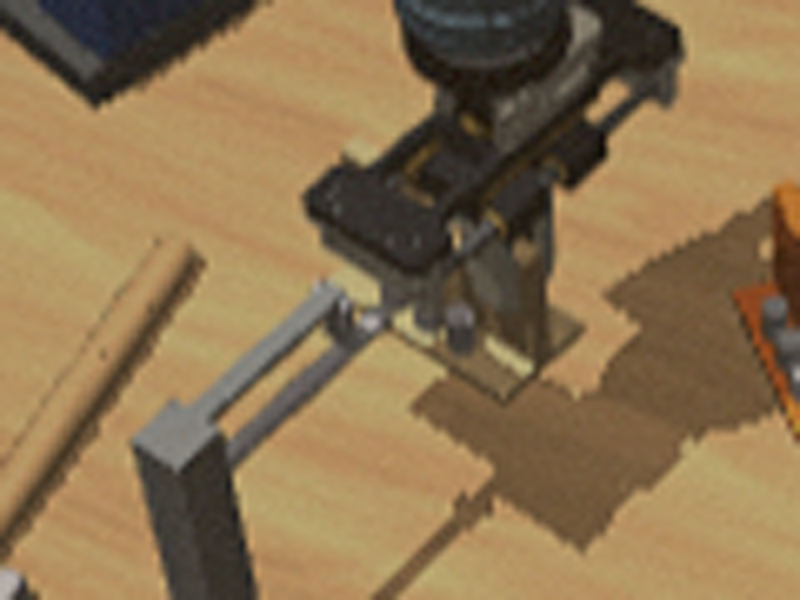

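Rack held before the peg, upright; peg tip at (372,322), foot's near corner at (505,400). I compare with the prediction.

```bash
python3 - <<'E'
from h import *
c=load('scene'); s=state(); y=np.radians(-14.4)
n=np.array([np.cos(y),np.sin(y)]);u=np.array([-n[1],n[0]])
ctr=s['ee_pos'][:2]-.0433*u; z=s['ee_pos'][2]-.0505; print(ctr,z)
P=lambda a,b,h:[*(ctr+a*n+b*u),z+h]
q=lambda p:((proj(c,p)-[140,137])*6.6667).round(0)
print('foot +x+y,+x-y',q(P(.03,.06,0)),q(P(.03,-.06,0)),'-x+y',q(P(-.03,.06,0)),'plate foot +y',q(P(.006,.06,.008)),'top peak',q(P(0,0,.098)))
tip=two(load('top'),(320+0,0),c,(0,0)) if 0 else None
t=dict(np.load('top.npz')) 
print('tip scene ray at z=.2:',onz(c,140+372/6.667,137+322/6.667,.2))
print('peg tip in px if (.598,-.25,.2)',q([.598,-.25,.2]), 'post front top',q([.707,-.276,.245]))
print('post top corners scene z=.245',[onz(c,140+a/6.667,137+b/6.667,.245).round(4) for a,b in((137,440),(180,470),(222,430),(178,402))],'bracket outer',onz(c,140+325/6.667,137+288/6.667,.245))
E
```

```text
[ 0.52994891 -0.24452982] 0.13465189282320067
foot +x+y,+x-y [[507. 404.]] [[327. 289.]] -x+y [[586. 330.]] plate foot +y [[538. 364.]] top peak [[439. 178.]]
tip scene ray at z=.2: [ 0.59968195 -0.24773345  0.2       ]
peg tip in px if (.598,-.25,.2) [[369. 318.]] post front top [[194. 406.]]
post top corners scene z=.245 [array([ 0.7341, -0.2897,  0.245 ]), array([ 0.7412, -0.2637,  0.245 ]), array([ 0.7139, -0.2578,  0.245 ]), array([ 0.7078, -0.2839,  0.245 ])] bracket outer [ 0.6216587  -0.25551984  0.245     ]
```

Emit:
{"name": "move_arm", "arguments": {
  "plan": [
    {"x": 0, "y": 12, "z": -5, "fingers": 1, "turn": 0},
    {"x": 0, "y": 12, "z": -5, "fingers": 1, "turn": 0},
    {"x": 20, "y": 7, "z": -5, "fingers": 1, "turn": 0},
    {"x": 40, "y": 2, "z": -5, "fingers": 1, "turn": 0},
    {"x": 40, "y": 2, "z": -5, "fingers": 1, "turn": 0}
  ]
}}

```text
time_s: 5.77
ee_pos: [0.5823, -0.2014, 0.1799]
tcp_rot: [-0.002, 0.992, -0.128, -0.002]
ft_force: [0.6, -1.5, -2.2]
opening: 0.0119
```

Emit:
{"name": "move_arm", "arguments": {
  "plan": [
    {"x": 10, "y": -2, "z": 0, "fingers": 1, "turn": 0},
    {"x": 20, "y": -5, "z": 0, "fingers": 1, "turn": 0},
    {"x": 30, "y": -7, "z": 0, "fingers": 1, "turn": 0},
    {"x": 40, "y": -9, "z": 0, "fingers": 1, "turn": 0},
    {"x": 40, "y": -9, "z": 0, "fingers": 1, "turn": 0}
  ]
}}

```text
time_s: 6.18
ee_pos: [0.6223, -0.2106, 0.1795]
tcp_rot: [-0.002, 0.992, -0.128, -0.002]
ft_force: [0.7, -0.7, -2.5]
opening: 0.0119
```

```bash
python3 - <<'E'
from h import *
print(tool())
c=load('scene');p=proj(c,[.62,-.25,.19])[0]
pic('scene','c6.png',p,(48,36))
E
```

```text
(6.1833, array([ 0.6223, -0.2106,  0.1795]), 'yaw', -14.7, 'F', array([ 0.7, -0.7, -2.5]), 'op', 0.0119, 'q6', np.float64(-0.24))
c6.png origin (144, 155) scale 8.333333333333334
```

View pics/c6.png

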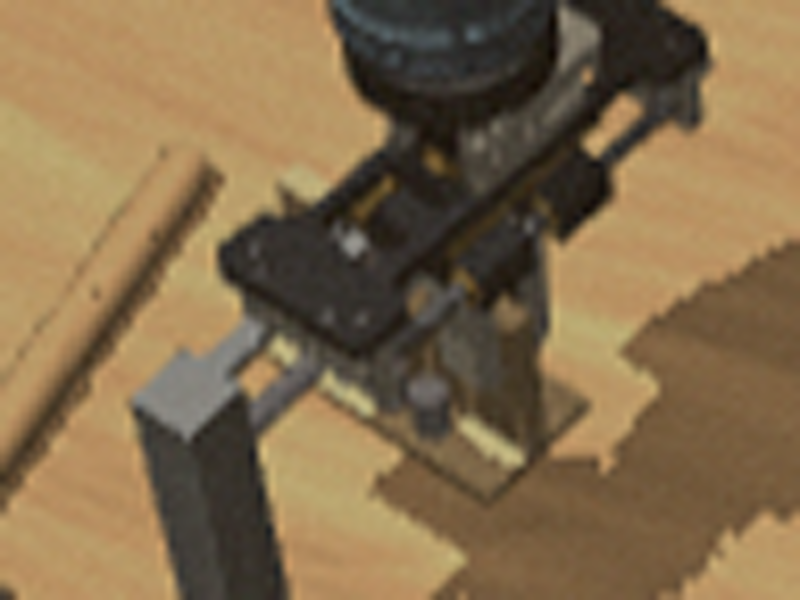

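No contact force with the plate 10 mm past the tip: it's threaded. I push in past the keeper.

Emit:
{"name": "move_arm", "arguments": {
  "plan": [
    {"x": 10, "y": -2, "z": 0, "fingers": 1, "turn": 0},
    {"x": 20, "y": -5, "z": 0, "fingers": 1, "turn": 0},
    {"x": 30, "y": -7, "z": 0, "fingers": 1, "turn": 0},
    {"x": 40, "y": -9, "z": 0, "fingers": 1, "turn": 0},
    {"x": 40, "y": -9, "z": 0, "fingers": 1, "turn": 0}
  ]
}}

```text
time_s: 6.65
ee_pos: [0.6614, -0.2195, 0.179]
tcp_rot: [-0.002, 0.992, -0.128, -0.003]
ft_force: [0.2, -0.1, -2.0]
opening: 0.0118
```

Emit:
{"name": "move_arm", "arguments": {
  "plan": [
    {"x": 10, "y": -2, "z": 0, "fingers": 1, "turn": 0},
    {"x": 20, "y": -5, "z": 0, "fingers": 1, "turn": 0},
    {"x": 20, "y": -5, "z": 0, "fingers": 1, "turn": 0},
    {"x": 20, "y": -5, "z": 0, "fingers": 1, "turn": 0},
    {"x": 20, "y": -5, "z": 0, "fingers": 1, "turn": 0}
  ]
}}

```text
time_s: 7.07
ee_pos: [0.6801, -0.2242, 0.1789]
tcp_rot: [-0.002, 0.992, -0.128, -0.003]
ft_force: [0.7, 0.0, -2.2]
opening: 0.0119
```

```bash
python3 - <<'E'
from h import *
print(tool())
c=load('scene');p=proj(c,[.65,-.26,.19])[0]
pic('scene','c7.png',p,(48,36))
E
```

```text
(7.0667, array([ 0.6801, -0.2242,  0.1789]), 'yaw', -14.8, 'F', array([ 0.7,  0. , -2.2]), 'op', 0.0119, 'q6', np.float64(-0.22))
c7.png origin (137, 161) scale 8.333333333333334
```

View pics/c7.png

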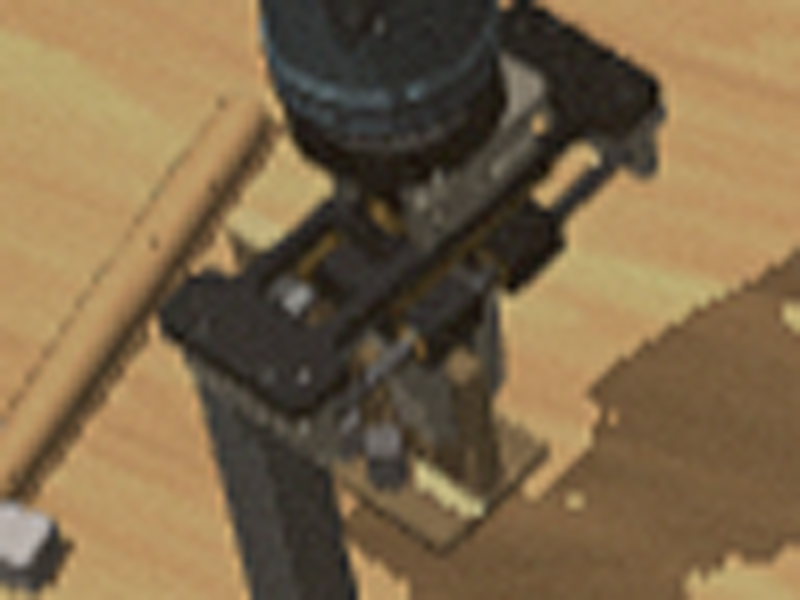

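The picture shows the foot close to the post with no force on the wrist. I lower onto the peg and release.

Emit:
{"name": "move_arm", "arguments": {
  "plan": [
    {"x": 0, "y": 0, "z": -4, "fingers": 1, "turn": 0},
    {"x": 0, "y": 0, "z": -8, "fingers": 1, "turn": 0},
    {"x": 0, "y": 0, "z": -11, "fingers": 1, "turn": 0},
    {"x": 0, "y": 0, "z": -11, "fingers": 1, "turn": 0},
    {"x": 0, "y": 0, "z": -11, "fingers": 1, "turn": 0}
  ]
}}

```text
time_s: 7.53
ee_pos: [0.6801, -0.2243, 0.169]
tcp_rot: [-0.002, 0.992, -0.128, -0.003]
ft_force: [-2.3, 0.6, 3.4]
opening: 0.0119
```

Emit:
{"name": "move_arm", "arguments": {
  "plan": [
    {"x": 0, "y": 0, "z": 0, "fingers": 0.3, "turn": 0},
    {"x": 0, "y": 0, "z": 0, "fingers": 0.2, "turn": 0},
    {"x": 0, "y": 0, "z": 0, "fingers": 0.2, "turn": 0},
    {"x": 0, "y": 0, "z": 0, "fingers": 0.2, "turn": 0},
    {"x": 0, "y": 0, "z": 0, "fingers": 0.2, "turn": 0}
  ]
}}

```text
time_s: 7.95
ee_pos: [0.6801, -0.2243, 0.1686]
tcp_rot: [-0.002, 0.992, -0.128, -0.003]
ft_force: [0.4, -0.0, -0.2]
opening: 0.0363
```

Emit:
{"name": "move_arm", "arguments": {
  "plan": [
    {"x": 0, "y": 0, "z": 15, "fingers": 0.2, "turn": 0},
    {"x": 0, "y": 0, "z": 40, "fingers": 0.2, "turn": 0},
    {"x": 0, "y": 0, "z": 80, "fingers": 0.2, "turn": 0},
    {"x": 0, "y": 40, "z": 110, "fingers": 0.2, "turn": 0},
    {"x": 0, "y": 75, "z": 110, "fingers": 0.2, "turn": 0}
  ]
}}

```text
time_s: 8.37
ee_pos: [0.6818, -0.153, 0.2843]
tcp_rot: [-0.0, 0.991, -0.131, 0.002]
ft_force: [1.1, -0.0, 0.8]
opening: 0.0372
```

Emit:
{"name": "move_arm", "arguments": {
  "plan": [
    {"x": -20, "y": 40, "z": 0, "fingers": 0.2, "turn": 0},
    {"x": -40, "y": 80, "z": 0, "fingers": 0.2, "turn": 0},
    {"x": -60, "y": 115, "z": 0, "fingers": 0.2, "turn": 0},
    {"x": -80, "y": 150, "z": 0, "fingers": 0.2, "turn": 0},
    {"x": -100, "y": 185, "z": 0, "fingers": 0.2, "turn": 0}
  ]
}}

```text
time_s: 8.78
ee_pos: [0.5806, 0.0337, 0.2843]
tcp_rot: [-0.0, 0.991, -0.131, 0.002]
ft_force: [1.3, 0.8, -0.5]
opening: 0.037
```

```bash
python3 - <<'E'
from h import *
print(tool())
c=load('scene');p=proj(c,[.65,-.26,.19])[0]
a=pic('scene','c8.png',p,(48,36))
t=shot('top')
I=t['image'][:,:,::-1]
A=cv2.resize(I[120:200,320:400],(400,400),interpolation=2)
B=cv2.imread('pics/c8.png'); B=cv2.resize(B,(400,300)); B=np.vstack([B,np.zeros((100,400,3),np.uint8)])
cv2.imwrite('pics/c8.png',np.hstack([B,A]))
E
```

```text
(8.7833, array([0.5806, 0.0337, 0.2843]), 'yaw', -15.0, 'F', array([ 1.3,  0.8, -0.5]), 'op', 0.037, 'q6', np.float64(0.13))
c8.png origin (137, 161) scale 8.333333333333334
```

View pics/c8.png

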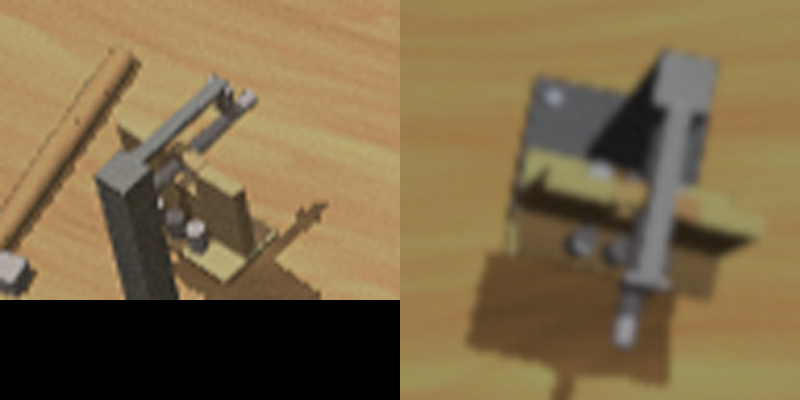

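Rack hangs between post and keeper, flap down at its start position (left tile (245,98)). Next is the lid: go above the knob, down, and grip.

Emit:
{"name": "move_arm", "arguments": {
  "plan": [
    {"x": -11, "y": 38, "z": 0, "fingers": -0.3, "turn": 0},
    {"x": -22, "y": 76, "z": 0, "fingers": -0.3, "turn": 0},
    {"x": -33, "y": 114, "z": 0, "fingers": -0.3, "turn": 0},
    {"x": -44, "y": 152, "z": 0, "fingers": -0.3, "turn": 0},
    {"x": -55, "y": 190, "z": 0, "fingers": -0.3, "turn": 0}
  ]
}}

```text
time_s: 9.3
ee_pos: [0.524, 0.2284, 0.2855]
tcp_rot: [-0.001, 0.992, -0.129, 0.002]
ft_force: [0.0, 0.4, 0.0]
opening: 0.0597
```

Emit:
{"name": "move_arm", "arguments": {
  "plan": [
    {"x": -11, "y": 38, "z": 0, "fingers": -0.3, "turn": 0},
    {"x": -22, "y": 69, "z": -30, "fingers": -0.3, "turn": 0},
    {"x": -22, "y": 69, "z": -65, "fingers": -0.3, "turn": 0},
    {"x": -22, "y": 69, "z": -90, "fingers": -0.3, "turn": 0},
    {"x": -22, "y": 69, "z": -90, "fingers": -0.3, "turn": 0}
  ]
}}

```text
time_s: 9.72
ee_pos: [0.4988, 0.2966, 0.1895]
tcp_rot: [0.001, 0.992, -0.128, -0.003]
ft_force: [-0.8, -1.2, -0.4]
opening: 0.0608
```

```bash
python3 - <<'E'
from h import *
print(tool())
c=shot('scene')
print(proj(c,[.503,.295,.13]))
m=(c['image'].max(2)<55).astype(np.uint8)
p=proj(c,[.503,.295,.13])[0].astype(int)
n,l,st,ce=cv2.connectedComponentsWithStats(m)
for i in range(1,n):
    if 15<st[i][4]<300 and abs(ce[i]-p).max()<25: print(st[i],ce[i],onz(c,*ce[i],.12))
E
```

```text
(9.7167, array([0.4988, 0.2966, 0.1895]), 'yaw', -14.7, 'F', array([-0.8, -1.2, -0.4]), 'op', 0.0608, 'q6', np.float64(0.6))
[[365.02692442 230.93497566]]
[361 230   8   9  54] [364.81481481 233.81481481] [0.50664675 0.29702865 0.12      ]
```

Emit:
{"name": "move_arm", "arguments": {
  "plan": [
    {"x": 5, "y": 0, "z": -35, "fingers": -0.3, "turn": 0},
    {"x": 5, "y": 0, "z": -65, "fingers": -0.3, "turn": 0},
    {"x": 5, "y": 0, "z": -79, "fingers": -0.3, "turn": 0},
    {"x": 5, "y": 0, "z": -79, "fingers": -0.3, "turn": 0},
    {"x": 5, "y": 0, "z": -79, "fingers": 1, "turn": 0}
  ]
}}

```text
time_s: 10.18
ee_pos: [0.5071, 0.2963, 0.1151]
tcp_rot: [-0.0, 0.992, -0.129, -0.0]
ft_force: [-0.2, 0.6, 0.4]
opening: 0.0573
```

Emit:
{"name": "move_arm", "arguments": {
  "plan": [
    {"x": 0, "y": 0, "z": 0, "fingers": 1, "turn": 0},
    {"x": 0, "y": 0, "z": 0, "fingers": 1, "turn": 0},
    {"x": 0, "y": 0, "z": 0, "fingers": 1, "turn": 0},
    {"x": 0, "y": 0, "z": 0, "fingers": 1, "turn": 0},
    {"x": 0, "y": 0, "z": 0, "fingers": 1, "turn": 0}
  ]
}}

```text
time_s: 10.6
ee_pos: [0.5074, 0.2965, 0.116]
tcp_rot: [-0.0, 0.992, -0.129, 0.0]
ft_force: [-2.4, -0.4, 0.9]
opening: 0.0253
```

Emit:
{"name": "move_arm", "arguments": {
  "plan": [
    {"x": 0, "y": 0, "z": 0, "fingers": 1, "turn": 0},
    {"x": 0, "y": 0, "z": 0, "fingers": 1, "turn": 0},
    {"x": 0, "y": 0, "z": 0, "fingers": 1, "turn": 0},
    {"x": 0, "y": 0, "z": 0, "fingers": 1, "turn": 0},
    {"x": 0, "y": 0, "z": 0, "fingers": 1, "turn": 0}
  ]
}}

```text
time_s: 11.02
ee_pos: [0.507, 0.2966, 0.1159]
tcp_rot: [-0.0, 0.992, -0.129, -0.0]
ft_force: [-2.9, 0.9, 1.7]
opening: 0.0212
```

Emit:
{"name": "move_arm", "arguments": {
  "plan": [
    {"x": 0, "y": 0, "z": 25, "fingers": 1, "turn": 0},
    {"x": 0, "y": 0, "z": 50, "fingers": 1, "turn": 0},
    {"x": 28, "y": -24, "z": 55, "fingers": 1, "turn": 0},
    {"x": 56, "y": -48, "z": 55, "fingers": 1, "turn": 0},
    {"x": 84, "y": -72, "z": 55, "fingers": 1, "turn": 0}
  ]
}}

```text
time_s: 11.43
ee_pos: [0.5925, 0.2242, 0.1722]
tcp_rot: [-0.001, 0.992, -0.128, 0.001]
ft_force: [0.1, 0.7, -0.6]
opening: 0.0211
```

Emit:
{"name": "move_arm", "arguments": {
  "plan": [
    {"x": 25, "y": -21, "z": 0, "fingers": 1, "turn": 0},
    {"x": 45, "y": -38, "z": -30, "fingers": 1, "turn": 0},
    {"x": 45, "y": -38, "z": -65, "fingers": 1, "turn": 0},
    {"x": 45, "y": -38, "z": -95, "fingers": 1, "turn": 0},
    {"x": 45, "y": -38, "z": -110, "fingers": 1, "turn": 0}
  ]
}}

```text
time_s: 11.85
ee_pos: [0.6357, 0.1847, 0.0573]
tcp_rot: [0.0, 0.992, -0.129, -0.001]
ft_force: [-1.1, 0.7, -1.7]
opening: 0.0211
```

Lower the last 35 mm, release and rise.

Emit:
{"name": "move_arm", "arguments": {
  "plan": [
    {"x": 0, "y": 0, "z": -15, "fingers": 1, "turn": 0},
    {"x": 0, "y": 0, "z": -28, "fingers": 1, "turn": 0},
    {"x": 0, "y": 0, "z": -36, "fingers": 1, "turn": 0},
    {"x": 0, "y": 0, "z": -36, "fingers": 1, "turn": 0},
    {"x": 0, "y": 0, "z": -36, "fingers": 1, "turn": 0}
  ]
}}

```text
time_s: 12.27
ee_pos: [0.6362, 0.1848, 0.0216]
tcp_rot: [0.0, 0.992, -0.129, -0.001]
ft_force: [-0.3, 0.9, -0.9]
opening: 0.0212
```

Emit:
{"name": "move_arm", "arguments": {
  "plan": [
    {"x": 0, "y": 0, "z": 0, "fingers": 0, "turn": 0},
    {"x": 0, "y": 0, "z": 0, "fingers": 0, "turn": 0},
    {"x": 0, "y": 0, "z": 0, "fingers": 0, "turn": 0},
    {"x": 0, "y": 0, "z": 0, "fingers": 0, "turn": 0},
    {"x": 0, "y": 0, "z": 0, "fingers": 0, "turn": 0}
  ]
}}

```text
time_s: 12.68
ee_pos: [0.6364, 0.1849, 0.0218]
tcp_rot: [0.0, 0.992, -0.129, -0.001]
ft_force: [0.0, -0.1, -0.1]
opening: 0.0453
```

Emit:
{"name": "move_arm", "arguments": {
  "plan": [
    {"x": 0, "y": 0, "z": 25, "fingers": 0, "turn": 0},
    {"x": 0, "y": 0, "z": 60, "fingers": 0, "turn": 0},
    {"x": 0, "y": 0, "z": 100, "fingers": 0, "turn": 0},
    {"x": 0, "y": 0, "z": 140, "fingers": 0, "turn": 0},
    {"x": 0, "y": 0, "z": 160, "fingers": 0, "turn": 0}
  ]
}}

```text
time_s: 13.1
ee_pos: [0.6384, 0.1852, 0.1878]
tcp_rot: [-0.001, 0.992, -0.128, 0.003]
ft_force: [1.5, 0.5, 0.0]
opening: 0.0467
```

```bash
python3 - <<'E'
from h import *
print(tool())
c=pic('scene','c9.png')
E
```

```text
(13.1, array([0.6384, 0.1852, 0.1878]), 'yaw', -14.8, 'F', array([1.5, 0.5, 0. ]), 'op', 0.0467, 'q6', np.float64(0.37))
c9.png origin (0, 0) scale 1.4285714285714286
```

View pics/c9.png

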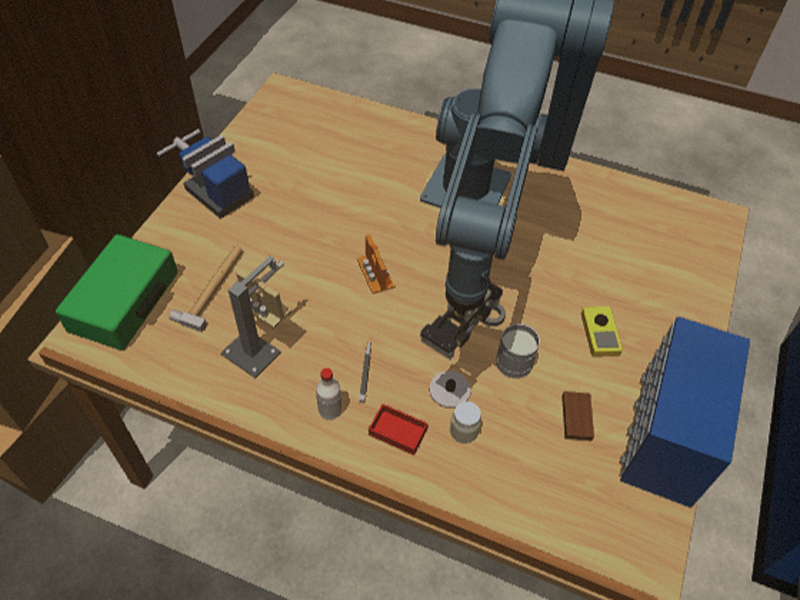

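Lid lies flat, knob up, beside the pot; pot is open. The farther punch was knocked to (365,372) (was (376,360)). No third punch is visible. I re-measure both punches and their taper ends.

```bash
cat >> h.py <<'E'
def bars(c,lo=55,box=(0,420,0,560)):
    h=cv2.cvtColor(c['image'],cv2.COLOR_RGB2HSV)
    m=((h[...,1]<85)&(h[...,2]>lo)).astype(np.uint8)
    n,l,st,ce=cv2.connectedComponentsWithStats(m,connectivity=8)
    for i in range(1,n):
        if not 100<st[i][4]<350: continue
        q=np.argwhere(l==i)[:,::-1].astype(np.float32); (cx,cy),wh,_=cv2.minAreaRect(q)
        if max(wh)<4*min(wh): continue
        P=np.array([onz(c,*p,.010)[:2] for p in q]); mu=P.mean(0); d=np.linalg.svd(P-mu)[2][0]
        if d[0]<0:d=-d
        s=(P-mu)@d; L=s.max()-s.min()
        if not .12<L<.2: continue
        k=(s-s.min())/L; cnt=np.histogram(k,8,(0,1))[0]
        mid=mu+d*(s.max()+s.min())/2
        print('bar mid',mid.round(4),'heading',np.degrees(np.arctan2(d[1],d[0])).round(1),'L',L.round(3),'ends -/+',(mu+d*s.min()).round(3),(mu+d*s.max()).round(3),'profile',cnt)
E
python3 - <<'E'
from h import *
for n in('top','scene'):
    print(n); bars(shot(n))
E
```

```text
top
bar mid [ 0.6666 -0.0114] heading 17.7 L 0.162 ends -/+ [ 0.589 -0.036] [0.744 0.013] profile [20 27 25 25 25 25 28 34]
bar mid [0.4216 0.1065] heading 15.0 L 0.16 ends -/+ [0.344 0.086] [0.499 0.127] profile [22 26 26 26 25 25 28 33]
scene
bar mid [ 0.6696 -0.0111] heading 18.2 L 0.162 ends -/+ [ 0.592 -0.036] [0.747 0.014] profile [10 16 20 18 16 21 19 23]
```

Punch A mid ≈ (0.668,-0.011), heading 18° in both views, L 0.162 (given 0.160). The oil bottle rules out gripping its thick end, so I grip just behind the taper, 37 mm from the middle: (0.633,-0.022).

Emit:
{"name": "move_arm", "arguments": {
  "plan": [
    {"x": -1, "y": -40, "z": 0, "fingers": 0, "turn": -7},
    {"x": -2, "y": -80, "z": 0, "fingers": 0, "turn": -14},
    {"x": -3, "y": -120, "z": 0, "fingers": 0, "turn": -21},
    {"x": -4, "y": -160, "z": 0, "fingers": 0, "turn": -28},
    {"x": -5, "y": -190, "z": 0, "fingers": 0, "turn": -35}
  ]
}}

```text
time_s: 13.67
ee_pos: [0.6313, -0.0077, 0.1823]
tcp_rot: [0.001, 0.906, -0.424, 0.0]
ft_force: [-0.8, 0.3, 0.3]
opening: 0.0464
```

Emit:
{"name": "move_arm", "arguments": {
  "plan": [
    {"x": 0, "y": -15, "z": 0, "fingers": 0, "turn": -7},
    {"x": 0, "y": -20, "z": -20, "fingers": 0, "turn": -14},
    {"x": 0, "y": -20, "z": -50, "fingers": 0, "turn": -21},
    {"x": 0, "y": -20, "z": -80, "fingers": 0, "turn": -22},
    {"x": 0, "y": -20, "z": -100, "fingers": 0, "turn": -22}
  ]
}}

```text
time_s: 14.08
ee_pos: [0.6283, -0.0277, 0.0774]
tcp_rot: [0.002, 0.807, -0.59, -0.003]
ft_force: [-0.2, 0.9, -1.0]
opening: 0.0467
```

```bash
python3 - <<'E'
from h import *
print(tool()); bars(shot('scene'))
E
```

```text
(14.0833, array([ 0.6283, -0.0277,  0.0774]), 'yaw', -72.3, 'F', array([-0.2,  0.9, -1. ]), 'op', 0.0467, 'q6', np.float64(1.04))
bar mid [0.4245 0.1064] heading 14.7 L 0.164 ends -/+ [0.345 0.086] [0.504 0.127] profile [12 14 16 15 15 17 16 18]
bar mid [ 0.6694 -0.0111] heading 18.3 L 0.162 ends -/+ [ 0.592 -0.036] [0.746 0.014] profile [10 16 20 18 17 20 20 23]
```

Emit:
{"name": "move_arm", "arguments": {
  "plan": [
    {"x": 2, "y": 4, "z": -30, "fingers": 0, "turn": 0},
    {"x": 2, "y": 4, "z": -60, "fingers": 0, "turn": 0},
    {"x": 2, "y": 4, "z": -72, "fingers": 0, "turn": 0},
    {"x": 2, "y": 4, "z": -74, "fingers": 0, "turn": 0},
    {"x": 2, "y": 4, "z": -74, "fingers": 1, "turn": 0}
  ]
}}

```text
time_s: 14.55
ee_pos: [0.6258, -0.0231, 0.0005]
tcp_rot: [0.005, 0.808, -0.589, -0.007]
ft_force: [-2.7, -1.7, 4.9]
opening: 0.0429
```

Emit:
{"name": "move_arm", "arguments": {
  "plan": [
    {"x": 0, "y": 0, "z": 0, "fingers": 1, "turn": 0},
    {"x": 0, "y": 0, "z": 0, "fingers": 1, "turn": 0},
    {"x": 0, "y": 0, "z": 0, "fingers": 1, "turn": 0},
    {"x": 0, "y": 0, "z": 0, "fingers": 1, "turn": 0},
    {"x": 0, "y": 0, "z": 0, "fingers": 1, "turn": 0}
  ]
}}

```text
time_s: 14.97
ee_pos: [0.626, -0.0232, 0.0005]
tcp_rot: [0.005, 0.808, -0.589, -0.007]
ft_force: [-0.4, -1.2, 1.6]
opening: 0.0114
```

Emit:
{"name": "move_arm", "arguments": {
  "plan": [
    {"x": 0, "y": 0, "z": 0, "fingers": 1, "turn": 0},
    {"x": 0, "y": 0, "z": 0, "fingers": 1, "turn": 0},
    {"x": 0, "y": 0, "z": 20, "fingers": 1, "turn": 0},
    {"x": 0, "y": 0, "z": 40, "fingers": 1, "turn": 0},
    {"x": 0, "y": 0, "z": 60, "fingers": 1, "turn": 0}
  ]
}}

```text
time_s: 15.38
ee_pos: [0.6251, -0.0229, 0.0601]
tcp_rot: [0.006, 0.808, -0.589, -0.008]
ft_force: [0.2, -0.9, -1.3]
opening: 0.0116
```

Emit:
{"name": "move_arm", "arguments": {
  "plan": [
    {"x": 0, "y": 0, "z": 35, "fingers": 1, "turn": 0},
    {"x": 0, "y": 0, "z": 70, "fingers": 1, "turn": 0},
    {"x": 0, "y": 0, "z": 105, "fingers": 1, "turn": 0},
    {"x": 0, "y": 0, "z": 140, "fingers": 1, "turn": 0},
    {"x": 0, "y": 0, "z": 140, "fingers": 1, "turn": 0}
  ]
}}

```text
time_s: 15.8
ee_pos: [0.6287, -0.0234, 0.2082]
tcp_rot: [0.003, 0.808, -0.589, -0.003]
ft_force: [1.5, -0.6, 0.2]
opening: 0.0115
```

```bash
python3 - <<'E'
from h import *
print(tool()); 
c=load('scene');p=proj(c,state()['ee_pos'])[0];pic('scene','c10.png',p,(60,45))
E
```

```text
(15.8, array([ 0.6287, -0.0234,  0.2082]), 'yaw', -72.2, 'F', array([ 1.5, -0.6,  0.2]), 'op', 0.0115, 'q6', np.float64(1.05))
c10.png origin (196, 168) scale 6.666666666666667
```

View pics/c10.png

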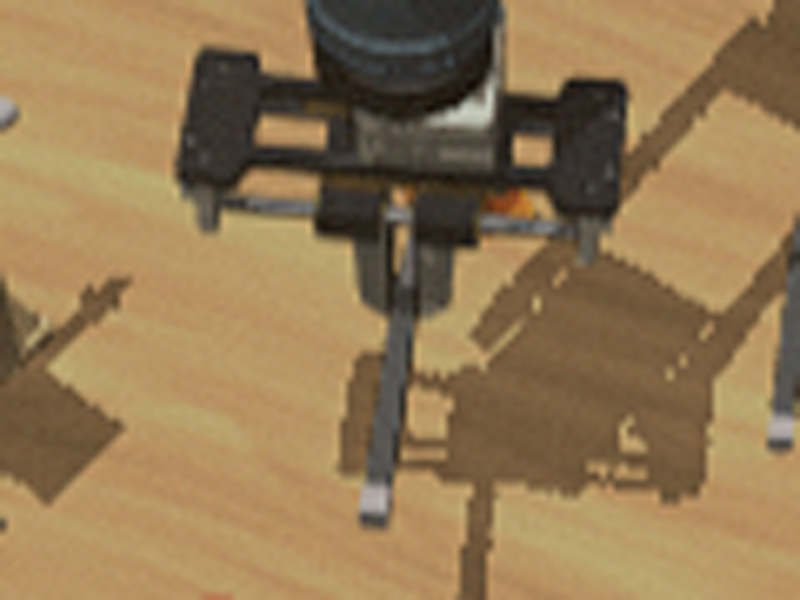

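The punch is gripped: lower end at (375,505), other end showing up between the fingers at (400,215), so it has drooped. I compute the angle.

```bash
cat >> h.py <<'E'
def inplane(c,u,v,hd):
    "intersect pixel ray with vertical plane through TCP along heading hd (deg): returns (along, up) from TCP"
    p=state()['ee_pos'];d=np.array([np.cos(np.radians(hd)),np.sin(np.radians(hd)),0]);n=np.array([-d[1],d[0],0])
    o,r=ray(c,u,v); X=o+r*((p-o)@n)/(r@n); return (X-p)@d,(X-p)[2]
E
python3 - <<'E'
from h import *
c=load('scene')
for a in((375,505),(375,522),(400,215),(395,400)): print(a,np.round(inplane(c,196+a[0]/6.667,168+a[1]/6.667,18),3))
E
```

```text
(375, 505) [0.124 0.02 ]
(375, 522) [0.126 0.009]
(400, 215) [0.015 0.084]
(395, 400) [ 0.045 -0.013]
```

```bash
python3 - <<'E'
from h import *
c=load('scene');p=state()['ee_pos']+[0,0,.005]
d=np.array([np.cos(np.radians(18)),np.sin(np.radians(18)),0])
for a in range(0,91,10):
    r=np.radians(a); v=np.cos(r)*d-np.sin(r)*np.array([0,0,1])
    print(a,(proj(c,p+.119*v)-[196,168])*6.667//1,(proj(c,p-.041*v)-[196,168])*6.667//1,proj(load('top'),p+.119*v))
t=shot('top'); bars(t,40); cv2.imwrite('pics/t11.png',cv2.resize(t['image'][100:240,200:340,::-1],(560,560),interpolation=2))
E
```

```text
0 [[376. 514.]] [[414. 226.]] [[264.0156141  135.30492135]]
10 [[377. 536.]] [[413. 217.]] [[264.49046567 137.68619875]]
20 [[379. 551.]] [[413. 211.]] [[265.37813295 141.14508033]]
30 [[382. 557.]] [[412. 207.]] [[266.63680264 145.54155341]]
40 [[385. 555.]] [[411. 206.]] [[268.21930875 150.72496549]]
50 [[389. 545.]] [[410. 208.]] [[270.07511984 156.53924694]]
60 [[393. 529.]] [[409. 213.]] [[272.15176056 162.82647493]]
70 [[397. 506.]] [[407. 220.]] [[274.39572194 169.42900929]]
80 [[402. 477.]] [[405. 229.]] [[276.75295011 176.19050784]]
90 [[406. 444.]] [[404. 241.]] [[279.16901994 182.95615763]]
```

View pics/t11.png

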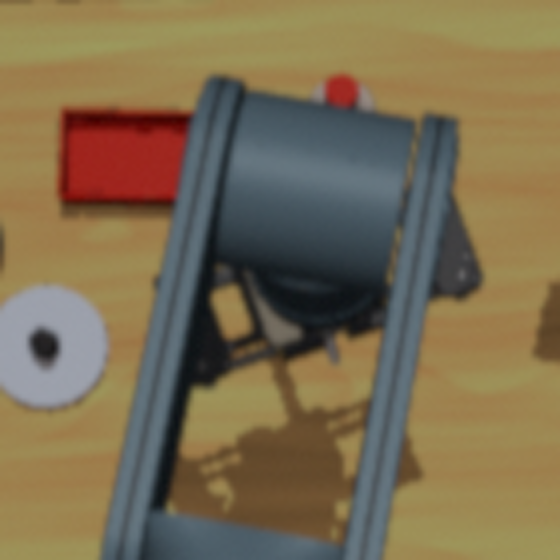

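The pixel at 0° fits best (376,514), so the punch stays horizontal: it did not droop. The fixed peg end can lever it: with the thick end pointing away from the hanger, rest the taper on the peg's free tip and lower, which swings the thick end down. First I rotate 148° and move there.

Emit:
{"name": "move_arm", "arguments": {
  "plan": [
    {"x": -10, "y": 0, "z": 10, "fingers": 1, "turn": 7},
    {"x": -20, "y": 0, "z": 20, "fingers": 1, "turn": 14},
    {"x": -30, "y": 0, "z": 32, "fingers": 1, "turn": 21},
    {"x": -40, "y": 0, "z": 32, "fingers": 1, "turn": 28},
    {"x": -50, "y": 0, "z": 32, "fingers": 1, "turn": 35}
  ]
}}

```text
time_s: 16.32
ee_pos: [0.5745, -0.0227, 0.2317]
tcp_rot: [0.007, 0.949, -0.316, -0.007]
ft_force: [0.5, -0.5, -0.8]
opening: 0.0115
```

Emit:
{"name": "move_arm", "arguments": {
  "plan": [
    {"x": 0, "y": -10, "z": 0, "fingers": 1, "turn": 7},
    {"x": 0, "y": -20, "z": 0, "fingers": 1, "turn": 14},
    {"x": 0, "y": -30, "z": 0, "fingers": 1, "turn": 21},
    {"x": 0, "y": -40, "z": 0, "fingers": 1, "turn": 28},
    {"x": 0, "y": -50, "z": 0, "fingers": 1, "turn": 35}
  ]
}}

```text
time_s: 16.73
ee_pos: [0.5732, -0.0726, 0.2288]
tcp_rot: [0.008, 1.0, -0.013, -0.007]
ft_force: [-0.3, 0.1, -1.1]
opening: 0.0114
```

Emit:
{"name": "move_arm", "arguments": {
  "plan": [
    {"x": -5, "y": -20, "z": 0, "fingers": 1, "turn": 7},
    {"x": -10, "y": -40, "z": 0, "fingers": 1, "turn": 14},
    {"x": -15, "y": -60, "z": 0, "fingers": 1, "turn": 21},
    {"x": -20, "y": -80, "z": 0, "fingers": 1, "turn": 28},
    {"x": -20, "y": -100, "z": 0, "fingers": 1, "turn": 35}
  ]
}}

```text
time_s: 17.15
ee_pos: [0.5512, -0.1727, 0.226]
tcp_rot: [0.008, 0.957, 0.292, -0.006]
ft_force: [0.1, 0.2, -1.6]
opening: 0.0116
```

Emit:
{"name": "move_arm", "arguments": {
  "plan": [
    {"x": 0, "y": -10, "z": 0, "fingers": 1, "turn": 7},
    {"x": 0, "y": -20, "z": 0, "fingers": 1, "turn": 14},
    {"x": 0, "y": -30, "z": 0, "fingers": 1, "turn": 21},
    {"x": 0, "y": -30, "z": 0, "fingers": 1, "turn": 28},
    {"x": 0, "y": -30, "z": 0, "fingers": 1, "turn": 35}
  ]
}}

```text
time_s: 17.57
ee_pos: [0.5499, -0.2027, 0.223]
tcp_rot: [0.007, 0.823, 0.568, -0.004]
ft_force: [0.5, -0.6, -1.0]
opening: 0.0118
```

```bash
python3 - <<'E'
from h import *
print(tool())
E
```

```text
(17.5667, array([ 0.5499, -0.2027,  0.223 ]), 'yaw', 69.2, 'F', array([ 0.5, -0.6, -1. ]), 'op', 0.0118, 'q6', np.float64(-1.74))
```

Emit:
{"name": "move_arm", "arguments": {
  "plan": [
    {"x": 0, "y": -20, "z": 6, "fingers": 1, "turn": 7},
    {"x": 10, "y": -42, "z": 6, "fingers": 1, "turn": 7},
    {"x": 34, "y": -42, "z": 4, "fingers": 1, "turn": 7},
    {"x": 34, "y": -42, "z": 0, "fingers": 1, "turn": 7},
    {"x": 34, "y": -42, "z": 0, "fingers": 1, "turn": 7}
  ]
}}

```text
time_s: 17.98
ee_pos: [0.583, -0.244, 0.219]
tcp_rot: [0.004, 0.787, 0.617, -0.005]
ft_force: [-0.5, -0.1, -1.7]
opening: 0.0116
```

```bash
python3 - <<'E'
from h import *
print(tool())
c=load('scene');p=proj(c,state()['ee_pos'])[0];pic('scene','c12.png',p,(48,36))
E
```

```text
(17.9833, array([ 0.583, -0.244,  0.219]), 'yaw', 76.2, 'F', array([-0.5, -0.1, -1.7]), 'op', 0.0116, 'q6', np.float64(-1.89))
c12.png origin (150, 142) scale 8.333333333333334
```

View pics/c12.png

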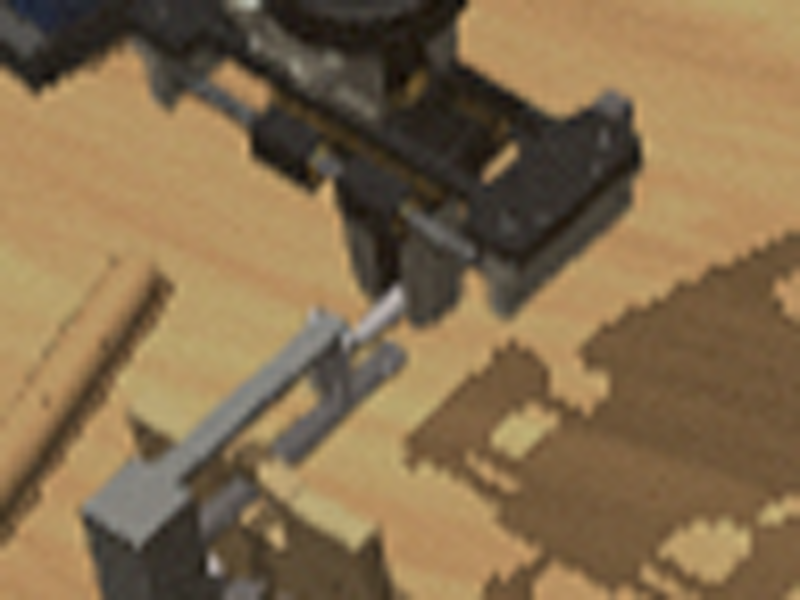

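The taper (350–400, 295–340) lies over the peg tip (395,350), clear of the bracket, with the keeper shut. I lower it onto the tip.

Emit:
{"name": "move_arm", "arguments": {
  "plan": [
    {"x": 0, "y": 0, "z": -6, "fingers": 1, "turn": 0},
    {"x": 0, "y": 0, "z": -12, "fingers": 1, "turn": 0},
    {"x": 0, "y": 0, "z": -18, "fingers": 1, "turn": 0},
    {"x": 0, "y": 0, "z": -22, "fingers": 1, "turn": 0},
    {"x": 0, "y": 0, "z": -26, "fingers": 1, "turn": 0}
  ]
}}

```text
time_s: 18.45
ee_pos: [0.5825, -0.2436, 0.1947]
tcp_rot: [0.005, 0.787, 0.617, -0.005]
ft_force: [-0.9, 1.5, 7.6]
opening: 0.0114
```

```bash
python3 - <<'E'
from h import *
print(tool(),state()['wrist_torque'])
c=shot('scene');p=state()['ee_pos']+[0,0,.006]
hd=np.radians(166.2)
d=np.array([np.cos(hd),np.sin(hd),0])
# find punch lower end: bar pixels (low saturation) along candidate angles
h=cv2.cvtColor(c['image'],cv2.COLOR_RGB2HSV)
for a in range(0,91,10):
    r=np.radians(a); v=np.cos(r)*d-np.sin(r)*np.array([0,0,1])
    q=[proj(c,p+s*v)[0].round().astype(int) for s in np.linspace(.03,.13,11)]
    print(a,q[-2],[int(h[y,x,1]) for x,y in q])
E
```

```text
(18.45, array([ 0.5825, -0.2436,  0.1947]), 'yaw', 76.2, 'F', array([-0.9,  1.5,  7.6]), 'op', 0.0114, 'q6', np.float64(-1.89)) [ 0.16170483 -0.04869042 -0.0079154 ]
0 [224 160] [20, 47, 45, 47, 53, 61, 41, 46, 36, 114, 112]
10 [224 164] [26, 89, 30, 46, 56, 48, 41, 40, 22, 34, 60]
20 [223 169] [76, 14, 87, 26, 47, 30, 47, 51, 113, 159, 70]
30 [222 175] [55, 84, 48, 90, 91, 105, 83, 60, 59, 95, 90]
40 [220 180] [56, 117, 116, 46, 57, 63, 94, 89, 118, 121, 120]
50 [217 186] [68, 118, 115, 114, 58, 73, 116, 114, 118, 114, 120]
60 [214 191] [79, 112, 116, 122, 118, 118, 121, 123, 125, 123, 121]
70 [211 196] [102, 108, 114, 116, 129, 126, 126, 105, 105, 106, 122]
80 [207 201] [113, 113, 118, 127, 122, 126, 121, 113, 111, 122, 117]
90 [203 205] [111, 100, 131, 112, 126, 124, 117, 113, 117, 120, 121]
```

7.6 N of contact, so it's pivoting. I continue down.

Emit:
{"name": "move_arm", "arguments": {
  "plan": [
    {"x": 0, "y": 0, "z": -5, "fingers": 1, "turn": 0},
    {"x": 0, "y": 0, "z": -10, "fingers": 1, "turn": 0},
    {"x": 0, "y": 0, "z": -15, "fingers": 1, "turn": 0},
    {"x": 0, "y": 0, "z": -18, "fingers": 1, "turn": 0},
    {"x": 0, "y": 0, "z": -18, "fingers": 1, "turn": 0}
  ]
}}

```text
time_s: 18.92
ee_pos: [0.5803, -0.2424, 0.175]
tcp_rot: [0.003, 0.787, 0.617, -0.006]
ft_force: [-6.4, 2.0, -0.6]
opening: 0.0114
```

```bash
cat >> h.py <<'E'
def ang(hd,n='scene',L=.119,up=.006):
    print(tool(),state()['wrist_torque'].round(2)); c=shot(n);p=state()['ee_pos']+[0,0,up]; hd=np.radians(hd)
    d=np.array([np.cos(hd),np.sin(hd),0]); h=cv2.cvtColor(c['image'],cv2.COLOR_RGB2HSV)[...,1].astype(float)
    for a in range(0,106,5):
        r=np.radians(a); v=np.cos(r)*d-np.sin(r)*np.array([0,0,1])
        q=[proj(c,p+s*v)[0].round().astype(int) for s in np.linspace(.03,L,16)]
        print(a,int(np.mean([h[y,x] for x,y in q])),end=' | ')
E
python3 -c "
from h import *
ang(166.2)"
```

```text
(18.9167, array([ 0.5803, -0.2424,  0.175 ]), 'yaw', 76.2, 'F', array([-6.4,  2. , -0.6]), 'op', 0.0114, 'q6', np.float64(-1.89)) [ 0.32  0.7  -0.05]
0 51 | 5 45 | 10 43 | 15 38 | 20 54 | 25 63 | 30 74 | 35 70 | 40 75 | 45 72 | 50 70 | 55 115 | 60 113 | 65 112 | 70 117 | 75 121 | 80 120 | 85 118 | 90 118 | 95 119 | 100 119 | 105 117 |
```

```bash
python3 - <<'E'
from h import *
c=load('scene');t=shot('top');p=proj(c,state()['ee_pos'])[0].astype(int);q=proj(t,state()['ee_pos'])[0].astype(int)
f=lambda I,p:cv2.resize(I['image'][p[1]-35:p[1]+35,p[0]-35:p[0]+35,::-1],(400,400),interpolation=2)
print(p,q); cv2.imwrite('pics/c13.png',np.hstack([f(c,p),f(t,q)]))
E
```

```text
[200 186] [360 193]
```

View pics/c13.png

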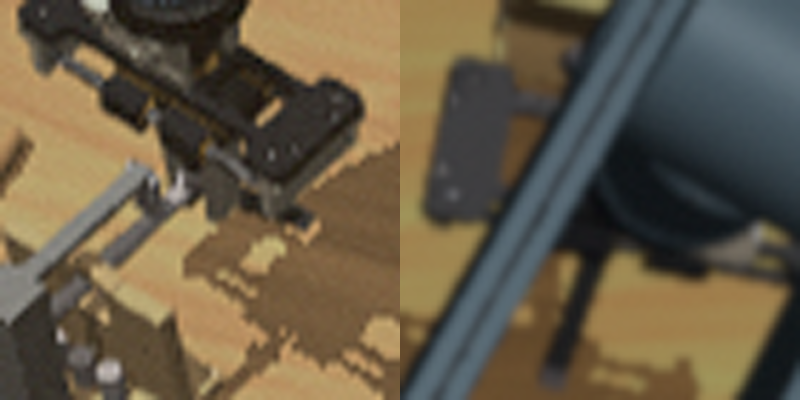

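Scene tile: the thick end shows at about (305,222), right of the fingers. Top tile: its end is at (552,378). I triangulate.

```bash
python3 - <<'E'
from h import *
c=load('scene');t=load('top')
E,e=two(t,(351.6,224),c,(165+305/5.714,151+222/5.714)); p=state()['ee_pos']+[0,0,.006]; v=E-p
print(E,e,v,np.linalg.norm(v),'droop',np.degrees(np.arctan2(-v[2],np.hypot(*v[:2]))),'heading',np.degrees(np.arctan2(v[1],v[0])))
E
```

```text
[ 0.50265229 -0.22690223  0.07924482] 0.0035239793104305953 [-0.07716554  0.01539386 -0.10130036] 0.12827023952580346 droop 52.16137974551716 heading 168.71809015069198
```

Droop is about 52° now. A bit more lowering and nudging towards the peg steepens it.

Emit:
{"name": "move_arm", "arguments": {
  "plan": [
    {"x": 0, "y": 0, "z": -4, "fingers": 1, "turn": 0},
    {"x": 2, "y": 0, "z": -8, "fingers": 1, "turn": 0},
    {"x": 4, "y": -1, "z": -10, "fingers": 1, "turn": 0},
    {"x": 6, "y": -1, "z": -10, "fingers": 1, "turn": 0},
    {"x": 7, "y": -2, "z": -10, "fingers": 1, "turn": 0}
  ]
}}

```text
time_s: 19.43
ee_pos: [0.5844, -0.2431, 0.1633]
tcp_rot: [-0.001, 0.787, 0.617, -0.008]
ft_force: [-11.0, 5.4, 3.6]
opening: 0.0115
```

```bash
python3 - <<'E'
from h import *
print(tool(),state()['wrist_torque'].round(2))
t=shot('top');c=shot('scene')
h=cv2.cvtColor(t['image'],cv2.COLOR_RGB2HSV)
p=state()['ee_pos']+[0,0,.006]; d=np.array([np.cos(np.radians(166.2)),np.sin(np.radians(166.2)),0])
for a in range(40,91,5):
    r=np.radians(a);E=p+.119*(np.cos(r)*d-np.sin(r)*np.array([0,0,1])); print(a,proj(t,E)[0].round(1),proj(c,E)[0].round(1))
# profile down from tool in top, dark grey bar below the gripper
for y in range(205,232): print(y,''.join('#' if s<70 else '.' for s in h[y,335:372,1]))
E
```

```text
(19.4333, array([ 0.5844, -0.2431,  0.1633]), 'yaw', 76.2, 'F', array([-11. ,   5.4,   3.6]), 'op', 0.0115, 'q6', np.float64(-1.89)) [ 0.81  1.45 -0.  ]
40 [350.1 226.1] [219.6 186.5]
45 [350.2 223.9] [218.5 189.2]
50 [350.4 221.4] [217.2 191.9]
55 [350.6 218.7] [215.7 194.5]
60 [350.9 215.9] [214.2 197.1]
65 [351.3 212.9] [212.6 199.6]
70 [351.7 209.9] [210.8 202. ]
75 [352.2 206.7] [209.  204.4]
80 [352.8 203.4] [207.1 206.6]
85 [353.4 200. ] [205.2 208.8]
90 [354.1 196.6] [203.2 210.8]
205 .############........##..............
206 ############........###..............
207 ############........##...............
208 ###########........###...............
209 ##########.........##................
210 ##########........###................
211 ##########........##.................
212 #########........###.................
213 #########.......####.................
214 ########........####.................
215 #######.........###..................
216 #######..........##..................
217 ######...............................
218 ######...............................
219 #####................................
220 #####................................
221 ####.................................
222 ###..................................
223 ###..................................
224 ##...................................
225 ##...................................
226 ##...................................
227 ####.................................
228 ######...............................
229 ########.............................
230 ..########...........................
231 ############.........................
```

Thick end now at row 216 in the top view, about a 60° droop (30° lean): enough for the pot. I back off the peg, rise and travel to the pot.

Emit:
{"name": "move_arm", "arguments": {
  "plan": [
    {"x": -15, "y": 4, "z": 0, "fingers": 1, "turn": 0},
    {"x": -35, "y": 9, "z": 0, "fingers": 1, "turn": 0},
    {"x": -40, "y": 15, "z": 30, "fingers": 1, "turn": 0},
    {"x": -40, "y": 30, "z": 65, "fingers": 1, "turn": 0},
    {"x": -40, "y": 55, "z": 95, "fingers": 1, "turn": 0}
  ]
}}

```text
time_s: 19.95
ee_pos: [0.5454, -0.1904, 0.2587]
tcp_rot: [0.001, 0.788, 0.616, -0.008]
ft_force: [1.2, -0.1, -0.7]
opening: 0.0115
```

Emit:
{"name": "move_arm", "arguments": {
  "plan": [
    {"x": 0, "y": 38, "z": 0, "fingers": 1, "turn": 0},
    {"x": 0, "y": 76, "z": 0, "fingers": 1, "turn": 0},
    {"x": 0, "y": 114, "z": 0, "fingers": 1, "turn": 0},
    {"x": 0, "y": 152, "z": 0, "fingers": 1, "turn": 0},
    {"x": 0, "y": 190, "z": 0, "fingers": 1, "turn": 0}
  ]
}}

```text
time_s: 20.37
ee_pos: [0.546, 0.0012, 0.2585]
tcp_rot: [0.001, 0.788, 0.616, -0.007]
ft_force: [0.9, -0.3, -1.6]
opening: 0.0113
```

Emit:
{"name": "move_arm", "arguments": {
  "plan": [
    {"x": 0, "y": 38, "z": 0, "fingers": 1, "turn": 0},
    {"x": 0, "y": 76, "z": 0, "fingers": 1, "turn": 0},
    {"x": 0, "y": 114, "z": 0, "fingers": 1, "turn": 0},
    {"x": 0, "y": 152, "z": 0, "fingers": 1, "turn": 0},
    {"x": 0, "y": 190, "z": 0, "fingers": 1, "turn": 0}
  ]
}}

```text
time_s: 20.78
ee_pos: [0.5465, 0.1934, 0.2582]
tcp_rot: [0.001, 0.788, 0.616, -0.006]
ft_force: [0.3, 0.3, -0.8]
opening: 0.0115
```

```bash
python3 - <<'E'
from h import *
print(tool())
E
```

```text
(20.7833, array([0.5465, 0.1934, 0.2582]), 'yaw', 76.0, 'F', array([ 0.3,  0.3, -0.8]), 'op', 0.0115, 'q6', np.float64(-1.17))
```

Emit:
{"name": "move_arm", "arguments": {
  "plan": [
    {"x": -3, "y": 30, "z": 0, "fingers": 1, "turn": 0},
    {"x": -7, "y": 65, "z": 0, "fingers": 1, "turn": 0},
    {"x": -10, "y": 95, "z": 0, "fingers": 1, "turn": 0},
    {"x": -10, "y": 95, "z": -5, "fingers": 1, "turn": 0},
    {"x": -10, "y": 95, "z": -10, "fingers": 1, "turn": 0}
  ]
}}

```text
time_s: 21.2
ee_pos: [0.5367, 0.2903, 0.2475]
tcp_rot: [0.001, 0.787, 0.617, -0.006]
ft_force: [0.1, -0.4, -1.2]
opening: 0.0113
```

```bash
python3 - <<'E'
from h import *
print(tool())
c=shot('scene');t=shot('top')
p=state()['ee_pos']+[0,0,.006]; d=np.array([np.cos(np.radians(166)),np.sin(np.radians(166)),0])
for a in range(45,91,5):
    r=np.radians(a);E=p+.119*(np.cos(r)*d-np.sin(r)*np.array([0,0,1])); print(a,proj(t,E)[0].round(1),proj(c,E)[0].round(1),end=';')
print('tcp',proj(c,p)[0],proj(t,p)[0])
h=cv2.cvtColor(c['image'],cv2.COLOR_RGB2HSV)
x0,y0=proj(c,p)[0].astype(int)
for y in range(y0-10,y0+50): print(y,x0-20,''.join('%x'%min(15,v//16) if s<85 else '.' for s,v in zip(h[y,x0-20:x0+25,1],h[y,x0-20:x0+25,2])))
E
```

```text
(21.2, array([0.5367, 0.2903, 0.2475]), 'yaw', 76.2, 'F', array([ 0.1, -0.4, -1.2]), 'op', 0.0113, 'q6', np.float64(-1.01))
45 [158.5 246.3] [375.4 213.8];50 [159.8 243.6] [373.8 216.6];55 [161.1 240.6] [372.1 219.5];60 [162.3 237.5] [370.4 222.3];65 [163.5 234.3] [368.7 225.1];70 [164.7 230.9] [366.9 227.8];75 [165.8 227.5] [365.2 230.4];80 [166.8 224. ] [363.4 232.9];85 [167.8 220.4] [361.6 235.3];90 [168.7 216.8] [359.9 237.6];tcp [365.92949576 214.83770365] [157.91712618 213.8322166 ]
204 345 .................433443..2223333333......1222
205 345 .................44444..22.2223233........2.2
206 345 .................44443..22..222323..........1
207 345 .................4444225....2.222.74.........
208 345 ................54444.486.22222.2.667........
209 345 ................44443.487.33222...56667......
210 345 ................444422343344322.....56667....
211 345 8...............4444..333444443.......46667..
212 345 6679............4444..333444443.........4767.
213 345 667678..........4443.3333444444..........5574
214 345 4456767.........544...22444444.............54
215 345 3334
[... 1933 characters left out ...]
51 345 ..564444445546555655545557743................
252 345 ..554444554555555655555564443................
253 345 ..564444454555554454554444434................
254 345 ...3544554455555555554444443.................
255 345 ...4554555555455555545444443.................
256 345 ...4465445555544455445444433.................
257 345 ...644655545555445554444455..................
258 345 ....64546555555555544544666..................
259 345 .....554565655555544446465...................
260 345 ......54546765555554557444...................
261 345 .......645445566566466435....................
262 345 ........7545555545444445.....................
263 345 ..........755444544456.......................
```

```bash
python3 - <<'E'
from h import *
c=load('scene'); print(onz(c,363.5,238,.1),proj(c,[.505,.296,.1]))
E
```

```text
[0.50945805 0.29675821 0.1       ] [[363.67669166 236.86214251]]
```

End at (369,225) matches a 65° droop, and the rim centre gives the axis as (0.508,0.297). The end is inside the mouth, so I lower 130 mm and release.

Emit:
{"name": "move_arm", "arguments": {
  "plan": [
    {"x": 0, "y": 0, "z": -30, "fingers": 1, "turn": 0},
    {"x": 0, "y": 0, "z": -60, "fingers": 1, "turn": 0},
    {"x": 0, "y": 0, "z": -90, "fingers": 1, "turn": 0},
    {"x": 0, "y": 0, "z": -115, "fingers": 1, "turn": 0},
    {"x": 0, "y": 0, "z": -126, "fingers": 1, "turn": 0}
  ]
}}

```text
time_s: 21.72
ee_pos: [0.5349, 0.2853, 0.1167]
tcp_rot: [0.0, 0.788, 0.615, -0.01]
ft_force: [-0.5, -0.2, -0.8]
opening: 0.0114
```

Emit:
{"name": "move_arm", "arguments": {
  "plan": [
    {"x": 0, "y": 0, "z": -3, "fingers": 1, "turn": 0},
    {"x": 0, "y": 0, "z": -3, "fingers": 1, "turn": 0},
    {"x": 0, "y": 0, "z": -3, "fingers": 0.5, "turn": 0},
    {"x": 0, "y": 0, "z": -3, "fingers": 0, "turn": 0},
    {"x": 0, "y": 0, "z": -3, "fingers": 0, "turn": 0}
  ]
}}

```text
time_s: 22.13
ee_pos: [0.5362, 0.2856, 0.1158]
tcp_rot: [0.001, 0.788, 0.615, -0.008]
ft_force: [0.4, -0.3, 0.1]
opening: 0.0267
```

Emit:
{"name": "move_arm", "arguments": {
  "plan": [
    {"x": 0, "y": 0, "z": 0, "fingers": 0, "turn": 0},
    {"x": 0, "y": 0, "z": 0, "fingers": 0, "turn": 0},
    {"x": 0, "y": 0, "z": 30, "fingers": 0, "turn": 0},
    {"x": 0, "y": 0, "z": 60, "fingers": 0, "turn": 0},
    {"x": 0, "y": 0, "z": 95, "fingers": 0, "turn": 0}
  ]
}}

```text
time_s: 22.55
ee_pos: [0.5353, 0.2855, 0.2109]
tcp_rot: [0.001, 0.788, 0.615, -0.01]
ft_force: [1.4, 0.3, 0.3]
opening: 0.0468
```

Emit:
{"name": "move_arm", "arguments": {
  "plan": [
    {"x": -20, "y": -30, "z": 20, "fingers": 0, "turn": 0},
    {"x": -30, "y": -60, "z": 20, "fingers": 0, "turn": 0},
    {"x": -40, "y": -100, "z": 20, "fingers": 0, "turn": 0},
    {"x": -50, "y": -140, "z": 20, "fingers": 0, "turn": 0},
    {"x": -60, "y": -160, "z": 20, "fingers": 0, "turn": 0}
  ]
}}

```text
time_s: 22.97
ee_pos: [0.4746, 0.1225, 0.2317]
tcp_rot: [0.002, 0.789, 0.615, -0.01]
ft_force: [0.7, -0.8, 0.5]
opening: 0.0465
```

```bash
python3 - <<'E'
from h import *
print(tool())
t=shot('top');c=shot('scene'); bars(t);bars(c)
for n,I,z in(('top',t,.1),('scene',c,.1)):
    x,y=proj(I,[.507,.296,.1])[0].astype(int); h=cv2.cvtColor(I['image'],cv2.COLOR_RGB2HSV)
    for v in range(y-24,y+22): print(n,v,x-24,''.join('%x'%min(15,b//16) if s<85 else '.' for s,b in zip(h[v,x-24:x+24,1],h[v,x-24:x+24,2])))
E
```

```text
(22.9667, array([0.4746, 0.1225, 0.2317]), 'yaw', 75.9, 'F', array([ 0.7, -0.8,  0.5]), 'op', 0.0465, 'q6', np.float64(-1.29))
top 203 144 ................................................
top 204 144 ................................................
top 205 144 ................................................
top 206 144 ................................................
top 207 144 ....................54444434................6555
top 208 144 ..................643333333223455555544444444444
top 209 144 .................6543344433233344444444444444444
top 210 144 .................5444444433334444444444444444444
top 211 144 ................65444444433344444545455555555555
top 212 144 ................65444454433444555555555555555555
top 213 144 ...............765444555433445555555555555555555
top 214 144 ...............755444555433455555555555555555555
top 215 144 ...............755444555434455555555555555555555
top 216 144 ...............655545555434555555555555566656666
top 217 144 ...............655555555434555666665666666666666
top 218 144 ..............76655555554345566666666666666666
[... 4030 characters left out ...]
.......
scene 248 339 .........544445654545457899999654445............
scene 249 339 .........444444565545554444444444455............
scene 250 339 .........544444446655544545444466534............
scene 251 339 ........564444445546455655454556744.............
scene 252 339 ........554444454545554655555554444.............
scene 253 339 ........564444455555544445554444444.............
scene 254 339 .........3544444554455554545444444..............
scene 255 339 .........4554444454554555544444443..............
scene 256 339 .........4455445555454554454444443..............
scene 257 339 .........544555445555454545444455...............
scene 258 339 ..........64546544545544444444656...............
```

In the scene crop the mouth shows a new dark patch at (357,243), where the punch's upper end leans toward the camera. I'll confirm from the top once the arm is clear. On to punch B, turning −151°.

Emit:
{"name": "move_arm", "arguments": {
  "plan": [
    {"x": -18, "y": -10, "z": 0, "fingers": 0, "turn": -7},
    {"x": -36, "y": -20, "z": 0, "fingers": 0, "turn": -14},
    {"x": -54, "y": -26, "z": 0, "fingers": 0, "turn": -21},
    {"x": -72, "y": -26, "z": 0, "fingers": 0, "turn": -28},
    {"x": -84, "y": -26, "z": 0, "fingers": 0, "turn": -35}
  ]
}}

```text
time_s: 23.48
ee_pos: [0.3892, 0.0975, 0.2322]
tcp_rot: [-0.002, 0.938, 0.345, -0.009]
ft_force: [0.3, -0.1, 0.6]
opening: 0.0465
```

Emit:
{"name": "move_arm", "arguments": {
  "plan": [
    {"x": 0, "y": -20, "z": 0, "fingers": 0, "turn": -7},
    {"x": 0, "y": -40, "z": 0, "fingers": 0, "turn": -14},
    {"x": 0, "y": -60, "z": 0, "fingers": 0, "turn": -21},
    {"x": 0, "y": -80, "z": 0, "fingers": 0, "turn": -28},
    {"x": 0, "y": -100, "z": 0, "fingers": 0, "turn": -35}
  ]
}}

```text
time_s: 23.9
ee_pos: [0.39, -0.0026, 0.2328]
tcp_rot: [-0.005, 0.999, 0.045, -0.007]
ft_force: [0.1, 0.2, -0.3]
opening: 0.0462
```

Emit:
{"name": "move_arm", "arguments": {
  "plan": [
    {"x": 0, "y": -20, "z": 0, "fingers": 0, "turn": -7},
    {"x": 0, "y": -40, "z": 0, "fingers": 0, "turn": -14},
    {"x": 0, "y": -60, "z": 0, "fingers": 0, "turn": -21},
    {"x": 0, "y": -80, "z": 0, "fingers": 0, "turn": -28},
    {"x": 0, "y": -80, "z": 0, "fingers": 0, "turn": -35}
  ]
}}

```text
time_s: 24.32
ee_pos: [0.3913, -0.085, 0.2333]
tcp_rot: [-0.006, 0.965, -0.261, -0.005]
ft_force: [-0.7, 0.8, 0.5]
opening: 0.0463
```

```bash
python3 - <<'E'
from h import *
print(tool())
t=shot('top');c=shot('scene'); bars(t);bars(c)
for n,I,z in(('top',t,.1),):
    x,y=proj(I,[.507,.296,.1])[0].astype(int); h=cv2.cvtColor(I['image'],cv2.COLOR_RGB2HSV)
    for v in range(y-24,y+22): print(n,v,x-24,''.join('%x'%min(15,b//16) if s<85 else '.' for s,b in zip(h[v,x-24:x+24,1],h[v,x-24:x+24,2])))
E
```

```text
(24.3167, array([ 0.3913, -0.085 ,  0.2333]), 'yaw', -30.3, 'F', array([-0.7,  0.8,  0.5]), 'op', 0.0463, 'q6', np.float64(0.02))
bar mid [0.4216 0.1064] heading 14.8 L 0.16 ends -/+ [0.344 0.086] [0.499 0.127] profile [22 27 26 26 24 25 28 32]
bar mid [ 0.2849 -0.675 ] heading -21.5 L 0.146 ends -/+ [ 0.217 -0.648] [ 0.353 -0.702] profile [41 39 40 57 47 40 49 35]
bar mid [0.0098 0.1662] heading -28.4 L 0.122 ends -/+ [-0.044  0.195] [0.064 0.137] profile [14 21 30 39 49 55 50 28]
bar mid [0.4245 0.1065] heading 14.7 L 0.164 ends -/+ [0.345 0.086] [0.504 0.127] profile [12 14 16 15 15 17 16 19]
top 203 144 ................................................
top 204 144 ................................................
top 205 144 ................................................
top 206 144 ................................................
top 207 144 .........................98.....................
top 208 144 .........................87.....................
top 209 144 .........................766....................
top 210 144 .........................655....................
top 211 1
[... 1608 characters left out ...]
aaaaaaaaaaaaaaaa985322224....
top 238 144 ............87679aaaaaaaaaaaaaaaaa986432223.....
top 239 144 ............9876899aaaaaaaaaaaaaa987532223......
top 240 144 .............98768999aaaaaaaaaaa987543223.......
top 241 144 ..............887678999aaaaaaa9986433223........
top 242 144 ................77667899aa999987643333..........
top 243 144 ..................7667789987776443344...........
top 244 144 ....................667777766554................
top 245 144 ........................66......................
top 246 144 ................................................
top 247 144 ................................................
top 248 144 ................................................
```

The top view confirms punch A stands in the pot, tip up over the far rim (col 170, rows 207–224). Punch B hasn't moved. I go to its taper side at (0.386,0.097).

Emit:
{"name": "move_arm", "arguments": {
  "plan": [
    {"x": -1, "y": 38, "z": 0, "fingers": 0, "turn": -7},
    {"x": -2, "y": 76, "z": 0, "fingers": 0, "turn": -14},
    {"x": -3, "y": 114, "z": 0, "fingers": 0, "turn": -21},
    {"x": -4, "y": 150, "z": 0, "fingers": 0, "turn": -28},
    {"x": -5, "y": 182, "z": 0, "fingers": 0, "turn": -35}
  ]
}}

```text
time_s: 24.83
ee_pos: [0.3866, 0.0855, 0.2335]
tcp_rot: [-0.008, 0.871, -0.492, -0.003]
ft_force: [1.0, 0.0, -0.4]
opening: 0.0465
```

Emit:
{"name": "move_arm", "arguments": {
  "plan": [
    {"x": 0, "y": 0, "z": -30, "fingers": 0, "turn": -7},
    {"x": 0, "y": 0, "z": -65, "fingers": 0, "turn": -10},
    {"x": 0, "y": 0, "z": -100, "fingers": 0, "turn": -10},
    {"x": 0, "y": 0, "z": -130, "fingers": 0, "turn": -10},
    {"x": 0, "y": 0, "z": -150, "fingers": 0, "turn": -10}
  ]
}}

```text
time_s: 25.25
ee_pos: [0.385, 0.087, 0.0814]
tcp_rot: [-0.008, 0.827, -0.563, -0.003]
ft_force: [-0.5, -0.3, -0.7]
opening: 0.0467
```

```bash
python3 - <<'E'
from h import *
print(tool()); bars(shot('scene'))
E
```

```text
(25.25, array([0.385 , 0.087 , 0.0814]), 'yaw', -68.5, 'F', array([-0.5, -0.3, -0.7]), 'op', 0.0467, 'q6', np.float64(1.1))
bar mid [ 0.3291 -0.6498] heading 65.3 L 0.162 ends -/+ [ 0.295 -0.723] [ 0.363 -0.576] profile [23 24 29 28 18 16 17 17]
bar mid [0.4245 0.1065] heading 14.6 L 0.164 ends -/+ [0.345 0.086] [0.504 0.127] profile [11 14 16 15 15 17 16 18]
```

Correct (+2, +10 mm, −7°), descend and grip.

Emit:
{"name": "move_arm", "arguments": {
  "plan": [
    {"x": 2, "y": 10, "z": -15, "fingers": 0, "turn": -7},
    {"x": 2, "y": 10, "z": -45, "fingers": 0, "turn": -7},
    {"x": 2, "y": 10, "z": -70, "fingers": 0, "turn": -7},
    {"x": 2, "y": 10, "z": -79, "fingers": 0, "turn": -7},
    {"x": 2, "y": 10, "z": -79, "fingers": 1, "turn": -7}
  ]
}}

```text
time_s: 25.72
ee_pos: [0.3849, 0.0975, 0.0007]
tcp_rot: [-0.007, 0.792, -0.61, -0.005]
ft_force: [-0.0, -0.4, 0.7]
opening: 0.0431
```

Emit:
{"name": "move_arm", "arguments": {
  "plan": [
    {"x": 0, "y": 0, "z": 0, "fingers": 1, "turn": 0},
    {"x": 0, "y": 0, "z": 0, "fingers": 1, "turn": 0},
    {"x": 0, "y": 0, "z": 0, "fingers": 1, "turn": 0},
    {"x": 0, "y": 0, "z": 0, "fingers": 1, "turn": 0},
    {"x": 0, "y": 0, "z": 0, "fingers": 1, "turn": 0}
  ]
}}

```text
time_s: 26.13
ee_pos: [0.3853, 0.0976, 0.001]
tcp_rot: [-0.007, 0.792, -0.61, -0.005]
ft_force: [-1.1, -0.5, 4.4]
opening: 0.0118
```

Emit:
{"name": "move_arm", "arguments": {
  "plan": [
    {"x": 0, "y": 0, "z": 0, "fingers": 1, "turn": 0},
    {"x": 0, "y": 0, "z": 0, "fingers": 1, "turn": 0},
    {"x": 0, "y": 0, "z": 25, "fingers": 1, "turn": 0},
    {"x": 0, "y": 0, "z": 60, "fingers": 1, "turn": 0},
    {"x": 0, "y": 0, "z": 95, "fingers": 1, "turn": 0}
  ]
}}

```text
time_s: 26.55
ee_pos: [0.3837, 0.0976, 0.0962]
tcp_rot: [-0.006, 0.792, -0.61, -0.007]
ft_force: [1.2, -0.2, -0.9]
opening: 0.0116
```

```bash
python3 - <<'E'
from h import *
print(tool()); c=shot('scene'); bars(c); t=shot('top')
p=state()['ee_pos']+[0,0,.006]; d=np.array([np.cos(np.radians(14.7)),np.sin(np.radians(14.7)),0])
E=p+.119*d; print(proj(c,p),proj(c,E),proj(t,E))
for n,I in(('scene',c),('top',t)):
    x,y=proj(I,E)[0].astype(int); h=cv2.cvtColor(I['image'],cv2.COLOR_RGB2HSV)
    for v in range(y-12,y+12): print(n,v,x-12,''.join('%x'%min(15,b//16) if s<85 else '.' for s,b in zip(h[v,x-12:x+12,1],h[v,x-12:x+12,2])))
E
```

```text
(26.55, array([0.3837, 0.0976, 0.0962]), 'yaw', -75.2, 'F', array([ 1.2, -0.2, -0.9]), 'op', 0.0116, 'q6', np.float64(1.25))
bar mid [0.3574 0.0874] heading 20.8 L 0.164 ends -/+ [0.281 0.058] [0.434 0.117] profile [19 16 19 14 18 13 18 17]
[[317.85340142 190.64274125]] [[314.57995801 218.52986638]] [[227.28101143 227.00321411]]
scene 206 302 .............5454.......
scene 207 302 .............544........
scene 208 302 .............555........
scene 209 302 .............554........
scene 210 302 .............455........
scene 211 302 .............545........
scene 212 302 ............6455........
scene 213 302 ............7656........
scene 214 302 ............8888........
scene 215 302 ............aaaa........
scene 216 302 ............aaa9........
scene 217 302 ............8897........
scene 218 302 ...........8566.........
scene 219 302 ..............6.........
scene 220 302 ........................
scene 221 302 ........................
scene 222 302 ........................
scene 223 302 ........................
scene 224 302 ........................
scene 225 302 ..............
[... 354 characters left out ...]
p 220 215 ........................
top 221 215 ........................
top 222 215 ........................
top 223 215 ........................
top 224 215 ........................
top 225 215 ........................
top 226 215 ........................
top 227 215 ........................
top 228 215 ............999.........
top 229 215 ...........99998........
top 230 215 ..........999a98........
top 231 215 ...........99a98........
top 232 215 ...........99a988.......
top 233 215 ...........988877.......
top 234 215 ...........977656.......
top 235 215 ............75555.......
top 236 215 .............5445.......
top 237 215 .............54456......
top 238 215 .............65445......
```

Gripped and level, as with A. Same manoeuvre: rise, turn +151°, go to the peg.

Emit:
{"name": "move_arm", "arguments": {
  "plan": [
    {"x": 0, "y": 0, "z": 35, "fingers": 1, "turn": 7},
    {"x": 10, "y": -5, "z": 70, "fingers": 1, "turn": 14},
    {"x": 20, "y": -10, "z": 105, "fingers": 1, "turn": 21},
    {"x": 30, "y": -15, "z": 135, "fingers": 1, "turn": 28},
    {"x": 40, "y": -20, "z": 145, "fingers": 1, "turn": 35}
  ]
}}

```text
time_s: 27.07
ee_pos: [0.4311, 0.0772, 0.2489]
tcp_rot: [-0.009, 0.94, -0.34, -0.001]
ft_force: [0.8, -0.1, -1.3]
opening: 0.0115
```

Emit:
{"name": "move_arm", "arguments": {
  "plan": [
    {"x": 15, "y": -15, "z": 0, "fingers": 1, "turn": 7},
    {"x": 30, "y": -30, "z": 0, "fingers": 1, "turn": 14},
    {"x": 45, "y": -45, "z": 0, "fingers": 1, "turn": 21},
    {"x": 60, "y": -60, "z": 0, "fingers": 1, "turn": 28},
    {"x": 75, "y": -75, "z": 0, "fingers": 1, "turn": 35}
  ]
}}

```text
time_s: 27.48
ee_pos: [0.5063, 0.0015, 0.2474]
tcp_rot: [-0.009, 0.999, -0.039, -0.005]
ft_force: [-0.1, 0.5, -1.0]
opening: 0.0118
```

Emit:
{"name": "move_arm", "arguments": {
  "plan": [
    {"x": 8, "y": -20, "z": 0, "fingers": 1, "turn": 7},
    {"x": 16, "y": -40, "z": 0, "fingers": 1, "turn": 14},
    {"x": 24, "y": -60, "z": 0, "fingers": 1, "turn": 21},
    {"x": 32, "y": -80, "z": 0, "fingers": 1, "turn": 28},
    {"x": 40, "y": -100, "z": 0, "fingers": 1, "turn": 35}
  ]
}}

```text
time_s: 27.9
ee_pos: [0.5462, -0.0995, 0.2456]
tcp_rot: [-0.008, 0.964, 0.266, -0.008]
ft_force: [-0.1, -0.1, -0.4]
opening: 0.0118
```

Emit:
{"name": "move_arm", "arguments": {
  "plan": [
    {"x": 0, "y": -15, "z": 0, "fingers": 1, "turn": 7},
    {"x": 0, "y": -30, "z": 0, "fingers": 1, "turn": 14},
    {"x": 0, "y": -45, "z": 0, "fingers": 1, "turn": 21},
    {"x": 0, "y": -60, "z": 0, "fingers": 1, "turn": 28},
    {"x": 0, "y": -70, "z": 0, "fingers": 1, "turn": 35}
  ]
}}

```text
time_s: 28.32
ee_pos: [0.5458, -0.1708, 0.2436]
tcp_rot: [-0.006, 0.838, 0.546, -0.011]
ft_force: [-0.1, 0.1, -1.8]
opening: 0.0118
```

```bash
python3 -c "
from h import *
print(tool())"
```

```text
(28.3167, array([ 0.5458, -0.1708,  0.2436]), 'yaw', 66.2, 'F', array([-0.1,  0.1, -1.8]), 'op', 0.0118, 'q6', np.float64(-1.64))
```

Emit:
{"name": "move_arm", "arguments": {
  "plan": [
    {"x": -5, "y": -30, "z": 0, "fingers": 1, "turn": 7},
    {"x": 0, "y": -60, "z": 0, "fingers": 1, "turn": 10},
    {"x": 20, "y": -73, "z": -5, "fingers": 1, "turn": 10},
    {"x": 37, "y": -73, "z": -15, "fingers": 1, "turn": 10},
    {"x": 37, "y": -73, "z": -24, "fingers": 1, "turn": 10}
  ]
}}

```text
time_s: 28.73
ee_pos: [0.5838, -0.2451, 0.2167]
tcp_rot: [-0.006, 0.787, 0.616, -0.012]
ft_force: [-0.8, 0.4, -1.5]
opening: 0.0117
```

Emit:
{"name": "move_arm", "arguments": {
  "plan": [
    {"x": 0, "y": 0, "z": -6, "fingers": 1, "turn": 0},
    {"x": 0, "y": 0, "z": -12, "fingers": 1, "turn": 0},
    {"x": 0, "y": 0, "z": -18, "fingers": 1, "turn": 0},
    {"x": 0, "y": 0, "z": -22, "fingers": 1, "turn": 0},
    {"x": 0, "y": 0, "z": -26, "fingers": 1, "turn": 0}
  ]
}}

```text
time_s: 29.15
ee_pos: [0.5843, -0.2454, 0.1933]
tcp_rot: [-0.003, 0.787, 0.617, -0.011]
ft_force: [-2.1, 0.4, 13.9]
opening: 0.0115
```

Contact at the same height. I continue down, then nudge in as before.

Emit:
{"name": "move_arm", "arguments": {
  "plan": [
    {"x": -1, "y": 0, "z": -5, "fingers": 1, "turn": 0},
    {"x": -1, "y": 0, "z": -10, "fingers": 1, "turn": 0},
    {"x": -2, "y": 0, "z": -15, "fingers": 1, "turn": 0},
    {"x": -2, "y": 0, "z": -18, "fingers": 1, "turn": 0},
    {"x": -2, "y": 0, "z": -18, "fingers": 1, "turn": 0}
  ]
}}

```text
time_s: 29.57
ee_pos: [0.5791, -0.2453, 0.1754]
tcp_rot: [-0.005, 0.787, 0.617, -0.013]
ft_force: [-11.0, -1.2, -0.1]
opening: 0.0117
```

Emit:
{"name": "move_arm", "arguments": {
  "plan": [
    {"x": 0, "y": 0, "z": -4, "fingers": 1, "turn": 0},
    {"x": 2, "y": 0, "z": -8, "fingers": 1, "turn": 0},
    {"x": 4, "y": -1, "z": -10, "fingers": 1, "turn": 0},
    {"x": 5, "y": -1, "z": -11, "fingers": 1, "turn": 0},
    {"x": 5, "y": -1, "z": -11, "fingers": 1, "turn": 0}
  ]
}}

```text
time_s: 29.98
ee_pos: [0.582, -0.2459, 0.1641]
tcp_rot: [-0.006, 0.787, 0.617, -0.014]
ft_force: [-5.5, -1.5, 0.6]
opening: 0.0116
```

```bash
python3 - <<'E'
from h import *
print(tool(),state()['wrist_torque'].round(2))
t=shot('top');c=shot('scene')
h=cv2.cvtColor(t['image'],cv2.COLOR_RGB2HSV)
p=state()['ee_pos']+[0,0,.006]; d=np.array([np.cos(np.radians(166.2)),np.sin(np.radians(166.2)),0])
for a in range(40,91,5):
    r=np.radians(a);E=p+.119*(np.cos(r)*d-np.sin(r)*np.array([0,0,1])); print(a,proj(t,E)[0].round(1),end=' ')
print()
for y in range(204,232): print(y,''.join('#' if s<70 else '.' for s in h[y,335:372,1]))
E
```

```text
(29.9833, array([ 0.582 , -0.2459,  0.1641]), 'yaw', 76.2, 'F', array([-5.5, -1.5,  0.6]), 'op', 0.0116, 'q6', np.float64(-1.89)) [-0.11  0.51 -0.01]
40 [350.9 227.3] 45 [351. 225.] 50 [351.2 222.5] 55 [351.4 219.8] 60 [351.8 217. ] 65 [352.1 214.1] 70 [352.6 211. ] 75 [353.1 207.8] 80 [353.6 204.5] 85 [354.3 201.1] 90 [354.9 197.7] 
204 .############.........###............
205 .############.........##.............
206 ############.........###.............
207 ############.........##..............
208 ###########.........###..............
209 ##########..........##...............
210 ##########.........###...............
211 #########..........##................
212 #########.........###................
213 ########..........###................
214 ########.........###.................
215 #######..........###.................
216 #######.........####.................
217 ######..........####.................
218 ######............#..................
219 #####................................
220 #####................................
221 ####.................................
222 ###..................................
223 ###..................................
224 ###..................................
225 #####................................
226 #######..............................
227 #########............................
228 ###########..........................
229 #############........................
230 #.#############......................
231 .###############.....................
```

About a 60° droop again. I back off and carry it to the pot, turned +20° so that it goes in beside punch A.

Emit:
{"name": "move_arm", "arguments": {
  "plan": [
    {"x": -15, "y": 4, "z": 0, "fingers": 1, "turn": 0},
    {"x": -35, "y": 9, "z": 0, "fingers": 1, "turn": 0},
    {"x": -40, "y": 15, "z": 30, "fingers": 1, "turn": 0},
    {"x": -40, "y": 30, "z": 65, "fingers": 1, "turn": 0},
    {"x": -40, "y": 55, "z": 95, "fingers": 1, "turn": 0}
  ]
}}

```text
time_s: 30.5
ee_pos: [0.5405, -0.1914, 0.26]
tcp_rot: [-0.006, 0.787, 0.616, -0.015]
ft_force: [0.7, -0.3, -0.6]
opening: 0.0117
```

Emit:
{"name": "move_arm", "arguments": {
  "plan": [
    {"x": 0, "y": 38, "z": 5, "fingers": 1, "turn": 5},
    {"x": 0, "y": 76, "z": 10, "fingers": 1, "turn": 10},
    {"x": 0, "y": 114, "z": 15, "fingers": 1, "turn": 15},
    {"x": 0, "y": 152, "z": 20, "fingers": 1, "turn": 20},
    {"x": 0, "y": 190, "z": 25, "fingers": 1, "turn": 20}
  ]
}}

```text
time_s: 30.92
ee_pos: [0.5392, 0.0007, 0.2852]
tcp_rot: [-0.003, 0.667, 0.745, -0.016]
ft_force: [-0.4, 0.4, -0.4]
opening: 0.0118
```

Emit:
{"name": "move_arm", "arguments": {
  "plan": [
    {"x": 0, "y": 38, "z": 0, "fingers": 1, "turn": 0},
    {"x": 0, "y": 76, "z": 5, "fingers": 1, "turn": 0},
    {"x": 0, "y": 114, "z": 10, "fingers": 1, "turn": 0},
    {"x": 0, "y": 152, "z": 10, "fingers": 1, "turn": 0},
    {"x": 0, "y": 180, "z": 10, "fingers": 1, "turn": 0}
  ]
}}

```text
time_s: 31.33
ee_pos: [0.5379, 0.184, 0.2954]
tcp_rot: [-0.003, 0.666, 0.746, -0.015]
ft_force: [0.6, -1.4, -1.8]
opening: 0.0114
```

```bash
python3 - <<'E'
from h import *
print(tool())
t=shot('top');c=shot('scene')
print('A tip',onz(t,169.5,207,.133),'A base-ish',onz(t,171.5,224,.012),two(t,(169.5,207),c,(357,243)))
p=state()['ee_pos']+[0,0,.006]; hd=np.radians(tool()[3]+90); d=np.array([np.cos(hd),np.sin(hd),0])
for a in range(50,91,5):
    r=np.radians(a);E=p+.119*(np.cos(r)*d-np.sin(r)*np.array([0,0,1])); print(a,proj(c,E)[0].round(1),end=';')
h=cv2.cvtColor(c['image'],cv2.COLOR_RGB2HSV)
x0,y0=proj(c,p)[0].astype(int)
for y in range(y0,y0+32): print(y,x0-16,''.join('%x'%min(15,v//16) if s<85 else '.' for s,v in zip(h[y,x0-16:x0+18,1],h[y,x0-16:x0+18,2])))
E
```

```text
(31.3333, array([0.5379, 0.184 , 0.2954]), 'yaw', 96.5, 'F', array([ 0.6, -1.4, -1.8]), 'op', 0.0114, 'q6', np.float64(-1.54))
A tip [0.56357916 0.28525048 0.133     ] A base-ish [0.52244936 0.30726231 0.012     ] (array([0.56285232, 0.28497799, 0.13789916]), np.float64(0.0017503256335219223))
50 [336.4 194. ];55 [335.6 197.3];60 [334.9 200.5];65 [334.1 203.6];70 [333.3 206.7];75 [332.5 209.7];80 [331.8 212.7];85 [331.  215.5];90 [330.3 218.1];193 318 ...........44443..22.44444........
194 318 ...........5444....2.4444.........
195 318 ............5443....44444.........
196 318 .............53...2.55444.........
197 318 ..................2.5555..........
198 318 .................2.256............
199 318 ...................2..............
200 318 ...................2..............
201 318 ................4312..............
202 318 ..................................
203 318 ..................................
204 318 ..................................
205 318 ..................................
206 318 ..................................
207 318 ..................................
208 318 ..................................
209 318 ..................................
210 318 ..................................
211 318 ..........................5.......
212 318 .....................444444444....
213 318 ....................544444444444..
214 318 ...................6444333.3333445
215 318 ..................764432.2223.3444
216 318 ..................44432.....32.334
217 318 ..................4443........2234
218 318 ..................444..........234
219 318 ..................344...........34
220 318 ..................3445..........44
221 318 ...................4445.........44
222 318 ..................234444.......444
223 318 ...................234444444444443
224 318 ...................323344444444443
```

A's tip triangulates to (0.563,0.285,0.138): A lies across the pot at about 36°, base at −x. B (droop ≈61°) is best put in from the opposite side, beside it. I turn −200°.

Emit:
{"name": "move_arm", "arguments": {
  "plan": [
    {"x": -10, "y": 5, "z": 0, "fingers": 1, "turn": -7},
    {"x": -20, "y": 10, "z": 0, "fingers": 1, "turn": -14},
    {"x": -30, "y": 15, "z": 0, "fingers": 1, "turn": -21},
    {"x": -40, "y": 20, "z": 0, "fingers": 1, "turn": -28},
    {"x": -50, "y": 25, "z": 0, "fingers": 1, "turn": -35}
  ]
}}

```text
time_s: 31.85
ee_pos: [0.4865, 0.2096, 0.2945]
tcp_rot: [-0.008, 0.86, 0.51, -0.013]
ft_force: [0.1, 0.1, -0.8]
opening: 0.0115
```

Emit:
{"name": "move_arm", "arguments": {
  "plan": [
    {"x": 0, "y": 10, "z": 0, "fingers": 1, "turn": -7},
    {"x": 0, "y": 20, "z": 0, "fingers": 1, "turn": -14},
    {"x": 0, "y": 30, "z": 0, "fingers": 1, "turn": -21},
    {"x": 0, "y": 40, "z": 0, "fingers": 1, "turn": -28},
    {"x": 0, "y": 40, "z": 0, "fingers": 1, "turn": -35}
  ]
}}

```text
time_s: 32.27
ee_pos: [0.4857, 0.2501, 0.2941]
tcp_rot: [-0.012, 0.974, 0.226, -0.01]
ft_force: [-0.6, 0.2, -0.3]
opening: 0.0115
```

Emit:
{"name": "move_arm", "arguments": {
  "plan": [
    {"x": 0, "y": 0, "z": 0, "fingers": 1, "turn": -7},
    {"x": 0, "y": 0, "z": 0, "fingers": 1, "turn": -14},
    {"x": 0, "y": 0, "z": 0, "fingers": 1, "turn": -21},
    {"x": 0, "y": 0, "z": 0, "fingers": 1, "turn": -28},
    {"x": 0, "y": 0, "z": 0, "fingers": 1, "turn": -35}
  ]
}}

```text
time_s: 32.68
ee_pos: [0.4851, 0.2491, 0.2938]
tcp_rot: [-0.014, 0.997, -0.081, -0.007]
ft_force: [-0.6, -0.5, -1.0]
opening: 0.0116
```

Emit:
{"name": "move_arm", "arguments": {
  "plan": [
    {"x": 0, "y": 0, "z": 0, "fingers": 1, "turn": -7},
    {"x": 0, "y": 0, "z": 0, "fingers": 1, "turn": -14},
    {"x": 0, "y": 0, "z": 0, "fingers": 1, "turn": -21},
    {"x": 0, "y": 0, "z": 0, "fingers": 1, "turn": -28},
    {"x": 0, "y": 0, "z": 0, "fingers": 1, "turn": -35}
  ]
}}

```text
time_s: 33.1
ee_pos: [0.4844, 0.2481, 0.2934]
tcp_rot: [-0.015, 0.925, -0.38, -0.002]
ft_force: [-0.1, -0.6, -1.5]
opening: 0.0118
```

Emit:
{"name": "move_arm", "arguments": {
  "plan": [
    {"x": 0, "y": 0, "z": 0, "fingers": 1, "turn": -7},
    {"x": 0, "y": 0, "z": 0, "fingers": 1, "turn": -14},
    {"x": 0, "y": 0, "z": 0, "fingers": 1, "turn": -21},
    {"x": 0, "y": 0, "z": 0, "fingers": 1, "turn": -28},
    {"x": 0, "y": 0, "z": 0, "fingers": 1, "turn": -35}
  ]
}}

```text
time_s: 33.52
ee_pos: [0.4837, 0.247, 0.293]
tcp_rot: [-0.015, 0.766, -0.643, 0.003]
ft_force: [0.2, 0.2, -1.3]
opening: 0.0113
```

```bash
python3 -c "
from h import *
print(tool())"
```

```text
(33.5167, array([0.4837, 0.247 , 0.293 ]), 'yaw', -80.0, 'F', array([ 0.2,  0.2, -1.3]), 'op', 0.0113, 'q6', np.float64(1.65))
```

Emit:
{"name": "move_arm", "arguments": {
  "plan": [
    {"x": -5, "y": 12, "z": 0, "fingers": 1, "turn": -7},
    {"x": -10, "y": 25, "z": 0, "fingers": 1, "turn": -14},
    {"x": -16, "y": 42, "z": -15, "fingers": 1, "turn": -21},
    {"x": -16, "y": 42, "z": -30, "fingers": 1, "turn": -24},
    {"x": -16, "y": 42, "z": -35, "fingers": 1, "turn": -24}
  ]
}}

```text
time_s: 33.93
ee_pos: [0.4657, 0.2885, 0.2557]
tcp_rot: [0.012, -0.615, 0.788, -0.005]
ft_force: [-0.5, 0.3, -2.2]
opening: 0.0116
```

```bash
python3 - <<'E'
from h import *
print(tool())
t=shot('top');c=shot('scene')
p=state()['ee_pos']+[0,0,.006]; hd=np.radians(tool()[3]+90); d=np.array([np.cos(hd),np.sin(hd),0])
for a in range(45,81,5):
    r=np.radians(a);E=p+.119*(np.cos(r)*d-np.sin(r)*np.array([0,0,1])); print(a,E.round(3),proj(c,E)[0].round(1),proj(t,E)[0].round(1))
h=cv2.cvtColor(c['image'],cv2.COLOR_RGB2HSV)
x0,y0=proj(c,p)[0].astype(int); print(proj(c,[.563,.285,.138]))
for y in range(y0-5,y0+55): print(y,x0-20,''.join('%x'%min(15,v//16) if s<85 else '.' for s,v in zip(h[y,x0-20:x0+30,1],h[y,x0-20:x0+30,2])))
E
```

```text
(33.9333, array([0.4657, 0.2885, 0.2557]), 'yaw', -104.0, 'F', array([-0.5,  0.3, -2.2]), 'op', 0.0116, 'q6', np.float64(2.17))
45 [0.548 0.268 0.179] [354.7 230.1] [172.1 211.1]
50 [0.541 0.27  0.172] [355.7 229.8] [172.1 214. ]
55 [0.533 0.272 0.165] [356.7 229.2] [171.9 217.1]
60 [0.524 0.274 0.16 ] [358.  228.4] [171.6 220.4]
65 [0.515 0.276 0.155] [359.3 227.4] [171.2 223.7]
70 [0.506 0.278 0.151] [360.7 226.1] [170.8 227.2]
75 [0.497 0.281 0.148] [362.1 224.6] [170.2 230.8]
80 [0.487 0.283 0.146] [363.7 223. ] [169.5 234.4]
[[356.71075583 243.03656197]]
190 353 ...............4444.2774444443........3566.....2.2
191 353 ..............5444314544444443.........46754..432.
192 353 ..............44443.4543444444...........665346542
193 353 ..............4444.4664444443..............6355654
194 353 ..............444435873444444...............355555
195 353 ...............4543365344443.................56545
196 353 ...............5534433344443................5564..
197 353 ................544432444434................5565..
198 353 .................4343244444.................545...
199
[... 2305 characters left out ...]
 bbbbb966bbbbbbbbabbbb943b.........................
239 353 bbbbbb88bbbbbbbbaabbbb53b.........................
240 353 bbbbaaabbbbbbabbbbbbbb83a.........................
241 353 abaa657bbbbbbbbbbbbabb96a.........................
242 353 9b843459bbbbbbbbbbbbbb98..........................
243 353 499433359bbbbbbbbbbbbbb7..........................
244 353 459534..7bbbbbabbbbbbb96..........................
245 353 44654325abbbabbbbbbbb948..........................
246 353 5443556abbbbbbbbabb9944...........................
247 353 654345799aabbbbb9996445...........................
248 353 5654545457899999654345............................
249 353 4565555554444444444555............................
```

B's end face at (359,227) fits 62°, so it is at (0.52,0.275), inside the mouth and beside A. I lower and release.

Emit:
{"name": "move_arm", "arguments": {
  "plan": [
    {"x": 0, "y": 0, "z": -30, "fingers": 1, "turn": 0},
    {"x": 0, "y": 0, "z": -60, "fingers": 1, "turn": 0},
    {"x": 0, "y": 0, "z": -85, "fingers": 1, "turn": 0},
    {"x": 0, "y": 0, "z": -100, "fingers": 1, "turn": 0},
    {"x": 0, "y": 0, "z": -105, "fingers": 1, "turn": 0}
  ]
}}

```text
time_s: 34.45
ee_pos: [0.4656, 0.2867, 0.1497]
tcp_rot: [0.01, -0.617, 0.787, -0.005]
ft_force: [-0.1, -0.2, -0.6]
opening: 0.0119
```

Emit:
{"name": "move_arm", "arguments": {
  "plan": [
    {"x": 0, "y": 0, "z": -8, "fingers": 1, "turn": 0},
    {"x": 0, "y": 0, "z": -16, "fingers": 1, "turn": 0},
    {"x": 0, "y": 0, "z": -24, "fingers": 1, "turn": 0},
    {"x": 0, "y": 0, "z": -30, "fingers": 1, "turn": 0},
    {"x": 0, "y": 0, "z": -30, "fingers": 1, "turn": 0}
  ]
}}

```text
time_s: 34.87
ee_pos: [0.4651, 0.2864, 0.1188]
tcp_rot: [0.01, -0.617, 0.787, -0.005]
ft_force: [-0.6, -0.0, -1.2]
opening: 0.0118
```

No contact; end about 15 mm above the floor. Release, rise, and clear away so both views are open.

Emit:
{"name": "move_arm", "arguments": {
  "plan": [
    {"x": 0, "y": 0, "z": -4, "fingers": 1, "turn": 0},
    {"x": 0, "y": 0, "z": -4, "fingers": 0.4, "turn": 0},
    {"x": 0, "y": 0, "z": -4, "fingers": 0.2, "turn": 0},
    {"x": 0, "y": 0, "z": -4, "fingers": 0.2, "turn": 0},
    {"x": 0, "y": 0, "z": -4, "fingers": 0.2, "turn": 0}
  ]
}}

```text
time_s: 35.28
ee_pos: [0.4655, 0.2866, 0.1153]
tcp_rot: [0.01, -0.617, 0.787, -0.005]
ft_force: [0.8, -0.3, 0.3]
opening: 0.0337
```

Emit:
{"name": "move_arm", "arguments": {
  "plan": [
    {"x": 0, "y": 0, "z": 0, "fingers": 0.2, "turn": 0},
    {"x": 0, "y": 0, "z": 0, "fingers": 0.2, "turn": 0},
    {"x": 0, "y": 0, "z": 35, "fingers": 0.2, "turn": 0},
    {"x": 0, "y": 0, "z": 70, "fingers": 0.2, "turn": 0},
    {"x": 0, "y": 0, "z": 110, "fingers": 0.2, "turn": 0}
  ]
}}

```text
time_s: 35.7
ee_pos: [0.4644, 0.2862, 0.2253]
tcp_rot: [0.008, -0.617, 0.787, -0.004]
ft_force: [1.6, 0.1, 0.5]
opening: 0.0372
```

Emit:
{"name": "move_arm", "arguments": {
  "plan": [
    {"x": -5, "y": -38, "z": 20, "fingers": 0.2, "turn": 0},
    {"x": -10, "y": -76, "z": 20, "fingers": 0.2, "turn": 0},
    {"x": -15, "y": -114, "z": 20, "fingers": 0.2, "turn": 0},
    {"x": -20, "y": -152, "z": 20, "fingers": 0.2, "turn": 0},
    {"x": -25, "y": -190, "z": 20, "fingers": 0.2, "turn": 0}
  ]
}}

```text
time_s: 36.12
ee_pos: [0.4388, 0.0948, 0.2458]
tcp_rot: [0.009, -0.617, 0.787, -0.005]
ft_force: [0.2, -0.1, 0.3]
opening: 0.0372
```

Emit:
{"name": "move_arm", "arguments": {
  "plan": [
    {"x": -5, "y": -38, "z": 0, "fingers": 0.2, "turn": 0},
    {"x": -10, "y": -76, "z": 0, "fingers": 0.2, "turn": 0},
    {"x": -15, "y": -114, "z": 0, "fingers": 0.2, "turn": 0},
    {"x": -20, "y": -152, "z": 0, "fingers": 0.2, "turn": 0},
    {"x": -25, "y": -190, "z": 0, "fingers": 0.2, "turn": 0}
  ]
}}

```text
time_s: 36.53
ee_pos: [0.4132, -0.0969, 0.2462]
tcp_rot: [0.009, -0.617, 0.787, -0.005]
ft_force: [1.6, -0.2, 0.5]
opening: 0.0373
```

```bash
python3 - <<'E'
from h import *
print(tool())
t=shot('top');c=shot('scene'); bars(t);bars(c)
S=lambda I,u,v,r,w:cv2.resize(I['image'][v-r:v+r,u-r:u+r,::-1],(w,w),interpolation=2)
x,y=proj(t,[.507,.296,.1])[0].astype(int);a=S(t,x,y,35,290)
x,y=proj(c,[.507,.296,.1])[0].astype(int);b=S(c,x,y,35,290)
x,y=proj(c,[.65,-.26,.18])[0].astype(int);e=S(c,x,y,40,220)
full=cv2.resize(t['image'][:,:,::-1],(500,375))
L=np.vstack([np.pad(e,((0,0),(0,280),(0,0))),full])[:600]
T0=np.vstack([a,b,np.zeros((20,290,3),np.uint8)])
L=L[:595]; L=np.pad(L,((0,600-L.shape[0]),(0,0),(0,0)))
cv2.imwrite('pics/final.png',np.hstack([L,T0]))
E
```

```text
(36.5333, array([ 0.4132, -0.0969,  0.2462]), 'yaw', -103.8, 'F', array([ 1.6, -0.2,  0.5]), 'op', 0.0373, 'q6', np.float64(1.3))
bar mid [ 0.2844 -0.6748] heading -21.6 L 0.147 ends -/+ [ 0.216 -0.648] [ 0.353 -0.702] profile [39 40 39 57 47 41 50 35]
```

View pics/final.png

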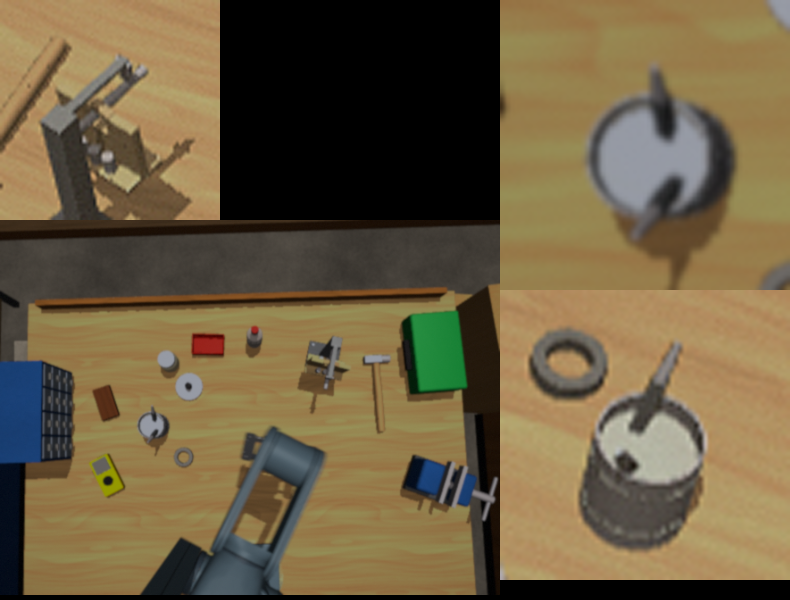

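```bash
python3 - <<'E'
from h import *
t=load('top');c=load('scene')
xt,yt=proj(t,[.507,.296,.1])[0].astype(int)-35; xs,ys=proj(c,[.507,.296,.1])[0].astype(int)-35; k=70/290
ax=np.array([.507,.297])
def tp(u,v):return (xt+(u-500)*k,yt+v*k)
def sc(u,v):return (xs+(u-500)*k,ys+(v-290)*k)
for n,tt,st,b in(('A',tp(655,70),sc(626,462),tp(665,132)),('B',tp(636,236),sc(678,346),tp(676,185))):
    P,e=two(t,tt,c,st); B=onz(t,*b,.011); v=P-B
    print(n,'tip',P.round(3),'err',round(e,4),'base',B.round(3),'len',np.linalg.norm(v).round(3),'lean',np.degrees(np.arccos(v[2]/np.linalg.norm(v))).round(1),'mid dist',np.linalg.norm(((P+B)/2)[:2]-ax).round(3))
h=cv2.cvtColor(t['image'],cv2.COLOR_RGB2HSV); m=((h[...,1]<60)&(h[...,2]>130)).astype(np.uint8)
n,l,s,ce=cv2.connectedComponentsWithStats(m)
for i in range(1,n):
    if s[i][4]>300 and 150<ce[i][0]<300: print('disc',ce[i].round(1),s[i],onz(t,*ce[i],.011).round(3))
E
```

```text
A tip [0.558 0.287 0.129] err 0.0064 base [0.523 0.303 0.011] len 0.124 lean 18.1 mid dist 0.033
B tip [0.447 0.295 0.142] err 0.0014 base [0.484 0.296 0.011] len 0.136 lean 15.7 mid dist 0.042
disc [211.2 185.8] [196 171  31  31 673] [0.636 0.184 0.011]
disc [168.8 229.9] [157 218  26  25 412] [0.505 0.316 0.011]
```

Lid at (0.636,0.184), 0.17 m from the pot. Both punches stand in the pot on opposite rims, tips at z ≈ 0.13–0.14. For a 160 mm bar on the floor that means a 31–36° lean, and the pot's geometry allows at most about 35°. The rack hangs with the keeper down. No other punch shows, and the gripper is clear. I hand in.

```bash
python3 -c "
from h import *
print(tool()); print(hand_in())"
```

```text
(36.6333, array([ 0.4134, -0.1005,  0.246 ]), 'yaw', -104.2, 'F', array([-0.6,  0. ,  1.1]), 'op', 0.0373, 'q6', np.float64(1.3))
the job is handed in; nothing more can be done
None
```

The job is handed in, at 36.6 s of robot time. No verdict came back, so these are my own last checks:

- **Rack:** it hangs on the peg between the post and the keeper. The flap looks shut, as it was at the start, but I judged that only by eye.
- **Lid:** it lies flat, knob up, at (0.636, 0.184), about 0.17 m from the pot's axis.
- **Punches:** I found only two on the bench. Both stand in the pot, leaning on opposite rims. They stayed level in the grip, so I tilted each one against the free end of the peg before putting it in.
- **Clearance:** the gripper is well clear of everything. The bystanders look where they were in the last top view; I did not measure them.

**What went wrong or disagreed:**
- The first grip on the rack closed too late, so I lifted away empty and repeated it.
- One punch was knocked aside during the run, so I measured it again before gripping it.
- The lean of the punches is uncertain. The tip heights (about 0.13–0.14 m) imply roughly 31–36°, or up to about 41° from the poorest reading. A cruder base-to-tip estimate gave 16–18°, but its lengths (124–136 mm) fell short of 160 mm. Pot geometry allows at most about 35°, so all of these are under the 43° limit.

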